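# Pack the custard tin and slide it into the chill bay

## Robot

A 6-joint arm with a two-finger parallel gripper is mounted at the origin on a cart in front of the work surface, level with it; the furniture and walls round the work are solid. World frame = base frame: x ahead of the robot, y to its left, z up, the work surface at z = 0. Lengths are in m, angles in rad, forces in N, time in s.
With the tool pointing down it reaches from about 0.275 to 0.825 m from the base axis. Payload 5.2 kg.
Tool frame: the origin (TCP) lies on the centre line of the jaws, within the pads' length; the fingertips stand 8 mm ahead of it and the grasp point (between the pads) lies 11 mm behind it; z points along the fingers, y is the line along which they close (so a half turn about z gives the same grasp; the last joint's range is limited). The gripper opens to 93 mm and grips with 3 to 60 N. Pads are 15 mm wide; open, the fingers measure 128 mm over their backs; the gripper's body (75 mm by 188 mm) begins 65 mm behind the grasp point.
Start: joints at [1.041, 0.259, 1.535, -0, 1.348, -0.203], TCP at [0.177, 0.521, 0.227] pointing down, gripper open.
Joint ranges: [-3.14, 3.14], [-0.91, 2.08], [0.19, 2.58], [-1.22, 4.36], [0.22, 2.71], [-3.12, 3.12]. Speed limits (rad/s): [2.57, 2.57, 3.14, 3.14, 3.14, 3.14].

## Interface

Orientations are given as a unit quaternion [x, y, z, w].
In Python, from station import r, eyes gives the robot as it stands.
- The arm moves only by the tool play_rows, never from a script. Its argument "deltas" is a list of rows, each a list of 3 entries, a list of its own where there are three numbers: the turn, a rotation vector about the tool's x, y, z each as a share of pi rad, from -1 to 1, then the shift along the tool's x, y, z each as a share of 8 cm, from -1 to 1, then the opening, from 0 (shut) to 1 (fully open). In form: [[[wx, wy, wz], [tx, ty, tz], hand], ...]. A call has 1 to 20 rows; each row is the pose to reach, as a shift and turn from the pose commanded when the call began, along the tool's axes at that moment, turning the shorter way round; what a row does not reach only later rows make up. A row lasts 1/12 s, in which the tool goes at most 41.7 mm and 7.16 degrees, less where a joint would pass 70% of its speed; a pose out of reach is approached as far as the arm can. A call with a number of a shift or a turn outside -1 to 1 is refused whole. A call with a gripper value outside its range is refused whole. The fingers move at their own pace and stop on an object; "newtons" is the grip in N (left out, the last holds). Time passes only in rows, so rows that repeat a pose let the fingers close. It gives the time, the measured TCP pose, the force, the opening and the grip force at its end, in the units of the state.
- r.read_state(): the state, without advancing time (a new reading comes with each control period).
- eyes.read_camera(name): name is "scene" or "top" or "wrist"; returns the picture (480x640x3 uint8, blue, green, red); there is no depth.
- eyes.camera_info(name): a dict with "K" (3x3 intrinsics, pixels), "k1" (the pictures are not rectified: a ray, as slopes to the right and down, at radius r is drawn at 1 + k1 r^2 times it, then the intrinsics apply), "rvec" (rotation vector, rad) and "tvec" (3), from world to camera coordinates, as OpenCV has them; the wrist camera has in their place "tool_from_camera" (4x4, takes a point from camera to tool coordinates, whose origin is the TCP and whose axes are the flange's). Camera axes: x right, y down, z forward; pixel columns grow to the right and rows downward; lengths in m; the calibration is good to about 2 mm. A picture is of the moment at which its call begins: read the wrist's pose just before it. camera_info takes no time and is no camera call.
- r.sign_off(): hands the job in; it is judged then, once.
The state is a dict: "t": time; "q": joint angles; "qvel": joint speeds; "effort": joint torques, N m; "eef_pos": TCP position; "tcp_rot": TCP orientation; "wrist_force": force on the tool from outside, world axes, zero at the start; "wrist_torque": the same for the moment, N m; "opening": finger opening in m; "grip_force": force on a finger pad.
Only numpy, scipy, OpenCV 4.12 (cv2) and the standard library are available. Lean on these libraries where they do the work, as an engineer would, in place of code of your own. Each camera call takes 0.05 s, during which the arm holds its last target. There are 200 camera calls.

## Task

Move the three custard pots from the tilted rack into the round tin so that all seven pots stand upright side by side on its floor; the pot that stands astray in the tin must make room. Then push the packed tin along the table into the chill bay, all the way to the back stop. Do not lift the tin, lay no pot on its side, and leave the other things on the table where they are.

Things in the scene. Friction and masses are not known exactly. Their poses are not given: they have to be found in the camera images.
- tin: round aluminium tin, open on top, loose on the table: 182 mm outside diameter, 178 mm inside, 45 mm tall, 2 mm wall, 3 mm floor, 250 g. Origin at the centre of its underside. Seven 56 mm pots stand in it only as one in the middle and six round it (centres about 58 mm from the middle, 60 degrees apart)
- rack_pot_1: custard pot: body 56 mm diameter, 50 mm tall (foot tapered to 45 mm in its lowest 15 mm), shoulder to 58 mm, then a brass cap of 30 mm diameter from 58 to 80 mm, to grip it by; about 80 g. Origin at the centre of its underside, z axis up through the cap. Starts tilted 30 degrees in the rack, lowest (nearest) place; its cap leans towards the rack's low end
- rack_pot_2: custard pot: body 56 mm diameter, 50 mm tall (foot tapered to 45 mm in its lowest 15 mm), shoulder to 58 mm, then a brass cap of 30 mm diameter from 58 to 80 mm, to grip it by; about 80 g. Origin at the centre of its underside, z axis up through the cap. Starts tilted 30 degrees in the rack, middle place; its cap leans towards the rack's low end
- rack_pot_3: custard pot: body 56 mm diameter, 50 mm tall (foot tapered to 45 mm in its lowest 15 mm), shoulder to 58 mm, then a brass cap of 30 mm diameter from 58 to 80 mm, to grip it by; about 80 g. Origin at the centre of its underside, z axis up through the cap. Starts tilted 30 degrees in the rack, highest (farthest) place; its cap leans towards the rack's low end
- tin_pot_1: custard pot: body 56 mm diameter, 50 mm tall (foot tapered to 45 mm in its lowest 15 mm), shoulder to 58 mm, then a brass cap of 30 mm diameter from 58 to 80 mm, to grip it by; about 80 g. Origin at the centre of its underside, z axis up through the cap. Starts upright in the tin close to the wall, one of three that stand side by side as part of the six (60 degrees apart)
- tin_pot_2: custard pot: body 56 mm diameter, 50 mm tall (foot tapered to 45 mm in its lowest 15 mm), shoulder to 58 mm, then a brass cap of 30 mm diameter from 58 to 80 mm, to grip it by; about 80 g. Origin at the centre of its underside, z axis up through the cap. Starts upright in the tin close to the wall, one of three that stand side by side as part of the six (60 degrees apart)
- tin_pot_3: custard pot: body 56 mm diameter, 50 mm tall (foot tapered to 45 mm in its lowest 15 mm), shoulder to 58 mm, then a brass cap of 30 mm diameter from 58 to 80 mm, to grip it by; about 80 g. Origin at the centre of its underside, z axis up through the cap. Starts upright in the tin close to the wall, one of three that stand side by side as part of the six (60 degrees apart)
- stray_pot: custard pot: body 56 mm diameter, 50 mm tall (foot tapered to 45 mm in its lowest 15 mm), shoulder to 58 mm, then a brass cap of 30 mm diameter from 58 to 80 mm, to grip it by; about 80 g. Origin at the centre of its underside, z axis up through the cap. Starts upright in the tin but astray, somewhere from near the middle to near the wall across from the middle one of the other three
- rack: fixed steel rack, 70 mm wide, 182 mm long on plan: a deck that rises at 30 degrees along its +x, with three 13 mm cleats that hold one pot each (67 mm apart along the slope) and side rails 12 mm high. Origin on the table under its centre; the deck starts 14 mm high, 91 mm in front of the origin (at x = -91 mm), and ends 118 mm high
- chiller: fixed chill bay, open at the front: inside 194 mm wide, 174 mm deep to the back stop, 112 mm clear height, the table top is its floor; side walls flare to 208 mm in the first 30 mm. Outside 216 mm wide; hood top 125 mm high, from 108 mm behind the mouth a cooling unit 187 mm, with things on it up to 250 mm. Origin on the table at the middle of the mouth, +x into the bay
- bay_home (a point): where the tin's origin is when it is fully home against the back stop, on the table top, 83 mm inside the mouth on the bay's middle line; +x into the bay. The tin's near edge then stands 8 mm out of the mouth
- mill: bystander: loose grinder, 44 mm diameter, 90 mm tall, origin at the centre of its underside
- berry_bottle: bystander: loose dark red squeeze bottle, 52 mm diameter, 178 mm tall, origin at the centre of its underside
- mango_bottle: bystander: loose yellow squeeze bottle, 52 mm diameter, 178 mm tall, origin at the centre of its underside

How it is judged:
By the outcome, as a careful person would: the job done as asked, in the order asked, and still so for the second after the job is handed in, with the robot touching nothing.
It also fails if it takes over 72 s, if anything falls off the work surface, if the arm or the gripper's body presses on something with over 40 N, if the wrist force passes 120 N, or if a joint passes its speed limit or range.

## Working session

There is one attempt and no reset: what is moved stays moved. The work goes in short steps, Python scripts to look and compute and a tool call to move; the robot and the scene stay as the last step left them, time stands still between calls to the robot, and variables do not carry over. Pictures are saved under pics/ and viewed, at most 10 in all, crops included, and the job is handed in when it is done.

Besides the shell and the picture viewer there is one more tool, called after "Request:" by a JSON object that holds its "api" and its "payload". play_rows: Moves the arm, as the interface text tells. Its arguments: {"type":"object","properties":{"deltas":{"type":"array","items":{"type":"array"}},"newtons":{"type":"number"}},"required":["deltas"]}

```bash
ls; mkdir -p pics; python3 - <<'E'
from station import r, eyes
import cv2
s=r.read_state(); print(s)
for n in ("scene","top","wrist"):
    i=eyes.camera_info(n); print(n,i)
for n in ("scene","top"):
    cv2.imwrite(f"pics/{n}0.png",eyes.read_camera(n))
E
```

```text
pics
{'t': 0.0, 'q': array([ 1.04116357e+00,  2.59329710e-01,  1.53606878e+00, -3.30072664e-05,
        1.34797813e+00, -2.02799081e-01]), 'qvel': array([ 0.00151995,  0.00044854, -0.0016274 , -0.00046608, -0.00030189,
       -0.00017293]), 'effort': array([-2.04111107e-03, -4.37311542e+01, -2.83994794e+01,  7.15259230e-02,
        4.15948418e-02, -1.56941205e-04]), 'eef_pos': array([0.17629403, 0.52042823, 0.22583058]), 'tcp_rot': array([ 1.62686787e-01,  9.86677360e-01, -8.38598627e-04, -3.04380866e-04]), 'wrist_force': array([0.19733791, 0.29368642, 0.36104753]), 'wrist_torque': array([ 0.01914816, -0.06682084, -0.00095666]), 'grip_force': 0.0, 'opening': 0.09296501641536971}
scene {'K': array([[479.34968693,   0.        , 323.66446839],
       [  0.        , 479.34968693, 240.50979803],
       [  0.        ,   0.        ,   1.        ]]), 'k1': -0.07230958963700673, 'rvec': array([ 1.87088023, -0.84300244,  0.55348762]), 'tvec': array([-0.41055306,  0.22043761,  0.6929213 ])}
top {'K': array([[491.66639457,   0.        , 312.31201695],
       [  0.        , 491.66639457, 239.3988263 ],
       [  0.        ,   0.        ,   1.        ]]), 'k1': 0.03216130738458892, 'rvec': array([ 2.18608066, -2.18821131,  0.14913239]), 'tvec': array([-0.13176916,  0.53536114,  0.87180263])}
wrist {'K': array([[351.21194333,   0.        , 315.46581314],
       [  0.        , 351.21194333, 243.80973246],
       [  0.        ,   0.        ,   1.        ]]), 'k1': -0.05909515224715979, 'tool_from_camera': array([[ 3.69995879e-06, -9.60441919e-01, -2.78480376e-01,
         7.67603370e-02],
       [ 9.99999734e-01,  2.06551783e-04, -6.99083490e-04,
        -5.84435522e-04],
       [ 7.28949707e-04, -2.78480299e-01,  9.60441665e-01,
        -1.58415505e-01],
       [ 0.00000000e+00,  0.00000000e+00,  0.00000000e+00,
         1.00000000e+00]])}
```

View pics/scene0.png

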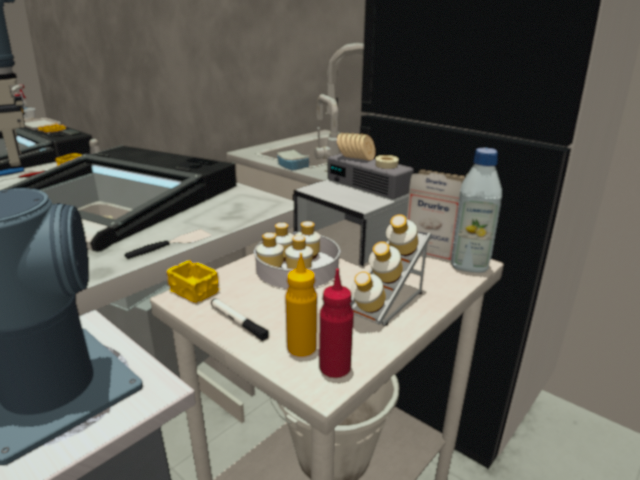

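View pics/top0.png

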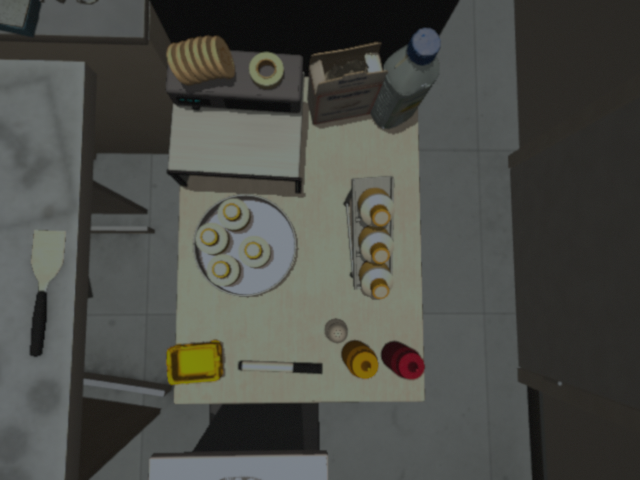

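The scene shows the tin with four pots (top-view caps near (235,212), (211,239), (224,270), and the stray at (256,252)). The rack is on the right with caps near (380,215), (378,252) and (377,288), and the bay mouth is at about row 185. Next I'll measure these.

```bash
cat > h.py <<'E'
import numpy as np, cv2
from scipy.spatial.transform import Rotation as R
from station import r, eyes
def cam(n,s=None):
    i=eyes.camera_info(n); K=i["K"]
    if n=="wrist":
        T=np.eye(4); T[:3,:3]=R.from_quat(s["tcp_rot"]).as_matrix(); T[:3,3]=s["eef_pos"]
        C=np.linalg.inv(T@i["tool_from_camera"]); return K,i["k1"],C[:3,:3],C[:3,3]
    return K,i["k1"],R.from_rotvec(i["rvec"]).as_matrix(),i["tvec"]
def proj(c,P):
    K,k,Rm,t=c; p=np.atleast_2d(P)@Rm.T+t; u=p[:,:2]/p[:,2:]
    u=u*(1+k*(u**2).sum(1,keepdims=True)); return u*K[0,0]+K[:2,2]
def ray(c,uv):
    K,k,Rm,t=c; d=(np.atleast_2d(uv)-K[:2,2])/K[0,0]
    u=d.copy()
    for _ in range(20): u=d/(1+k*(u**2).sum(1,keepdims=True))
    return -Rm.T@t, np.c_[u,np.ones(len(u))]@Rm
def onz(c,uv,z):
    o,d=ray(c,uv); return o+d*((z-o[2])/d[:,2:])
def brass(im):
    h=cv2.cvtColor(im,cv2.COLOR_BGR2HSV)
    return cv2.inRange(h,(8,110,90),(24,255,255))
def blobs(m,lo=25,hi=5000):
    n,_,st,ce=cv2.connectedComponentsWithStats(m)
    return [(np.round(ce[i],1).tolist(),int(st[i,4])) for i in range(1,n) if lo<st[i,4]<hi]
E
python3 - <<'E'
from h import *
for n in ("top","scene"):
    im=cv2.imread(f"pics/{n}0.png"); print(n)
    for b in blobs(brass(im)): print(b, onz(cam(n),[b[0]],0.08)[0].round(4))
im=cv2.imread("pics/top0.png")
c=cam("top")
g=np.array([[246,245],[205,186],[170,172],[180,188],[298,190],[354,290],[351,180],[393,177],[394,295],[336,330]],float)
for z in (0,.045,.112,.118,.125): print(z,onz(c,g,z).round(3).tolist())
crop=cv2.resize(im[150:310,160:410],None,fx=3,fy=3,interpolation=cv2.INTER_CUBIC)
cv2.imwrite("pics/topc.png",cv2.convertScaleAbs(crop,alpha=1.4))
E
```

```text
top
([371.9, 191.5], 106) [ 0.6146 -0.2351  0.08  ]
([232.6, 207.2], 37) [0.5859 0.0072 0.08  ]
([380.4, 216.3], 125) [ 0.5707 -0.2494  0.08  ]
([367.8, 231.1], 42) [ 0.5447 -0.227   0.08  ]
([380.1, 254.5], 116) [ 0.504  -0.2478  0.08  ]
([368.5, 266.2], 49) [ 0.4837 -0.2273  0.08  ]
([379.7, 290.0], 103) [ 0.4429 -0.246   0.08  ]
([181.7, 359.9], 150) [0.3284 0.0877 0.08  ]
([364.4, 365.1], 501) [ 0.317  -0.2178  0.08  ]
scene
([52.0, 127.7], 184) [0.6145 1.5251 0.08  ]
([66.6, 158.0], 171) [0.4521 0.9774 0.08  ]
([399.1, 225.3], 158) [ 0.7153 -0.1433  0.08  ]
([307.1, 228.9], 111) [ 0.5617 -0.0065  0.08  ]
([274.7, 235.9], 223) [0.4887 0.0186 0.08  ]
([475.8, 231.7], 52) [ 0.8005 -0.2871  0.08  ]
([395.1, 249.6], 364) [ 0.6052 -0.2051  0.08  ]
([298.5, 243.9], 111) [ 0.4943 -0.0452  0.08  ]
([314.7, 247.7], 76) [ 0.5034 -0.0812  0.08  ]
([299.1, 305.5], 2866) [ 0.3294 -0.2043  0.08  ]
([192.8, 281.8], 1433) [ 0.2593 -0.0159  0.08  ]
([390.6, 274.4], 222) [ 0.5139 -0.2555  0.08  ]
([364.7, 284.5], 135) [ 0.4535 -0.2423  0.08  ]
([373.1, 304.1], 235) [ 0.4123 -0.2899  0.08  ]
([363.
[... 526 characters left out ...]
12], [0.616, 0.049, 0.112], [0.639, 0.107, 0.112], [0.612, 0.09, 0.112], [0.61, -0.105, 0.112], [0.443, -0.198, 0.112], [0.628, -0.195, 0.112], [0.633, -0.266, 0.112], [0.435, -0.264, 0.112], [0.378, -0.168, 0.112]]
0.118 [[0.517, -0.02, 0.118], [0.615, 0.048, 0.118], [0.638, 0.106, 0.118], [0.611, 0.089, 0.118], [0.609, -0.105, 0.118], [0.443, -0.197, 0.118], [0.626, -0.194, 0.118], [0.632, -0.265, 0.118], [0.435, -0.263, 0.118], [0.379, -0.167, 0.118]]
0.125 [[0.516, -0.021, 0.125], [0.613, 0.047, 0.125], [0.636, 0.104, 0.125], [0.61, 0.087, 0.125], [0.608, -0.105, 0.125], [0.443, -0.196, 0.125], [0.625, -0.193, 0.125], [0.63, -0.264, 0.125], [0.435, -0.261, 0.125], [0.379, -0.166, 0.125]]
```

View pics/topc.png

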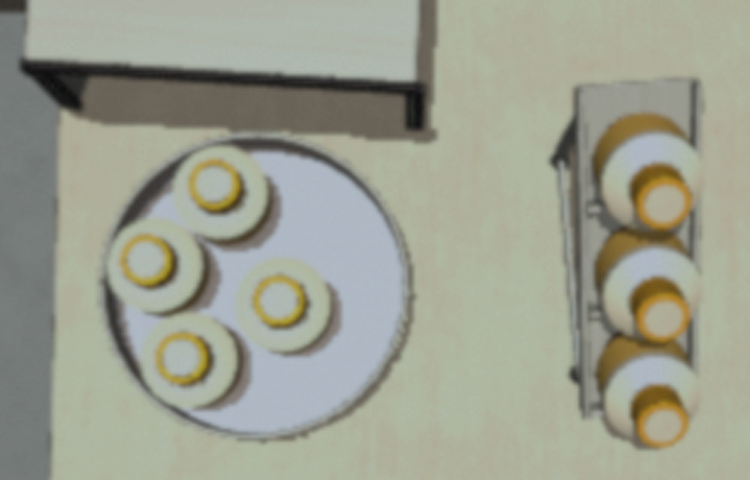

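The crop shows pale cap tops with brass rings. In crop pixels the tin pots are at (214,184), (147,260) and (183,358), the stray at (279,300), and the rack pots at (664,201), (662,316) and (661,424). The tin rim spans about x 104–411 and y 133–437, and the hood front edge runs from (25,65) to (424,86).

```bash
python3 - <<'E'
from h import *
from scipy.optimize import least_squares
c=cam("top"); print("cam",ray(c,[[320,240]])[0].round(3))
o=lambda a:(np.array(a,float)+.5)/3-.5+[160,150]
caps=o([[214,184],[147,260],[183,358],[279,300]])
P=onz(c,caps,.083); print("tin caps",P.round(4).tolist())
e=o([[104,275],[411,285],[257,133],[262,438]]); E=onz(c,e,.045); print("rim pts",E.round(4).tolist())
# circle through wall contact + rim
def f(p): return np.hypot(*(E[:,:2]-p[:2]).T)-p[2]
s=least_squares(f,[.52,-.01,.091]); print("rim",s.x.round(4),s.fun.round(4)); tc=s.x[:2]
for q in P: print((q[:2]-tc).round(4),np.hypot(*(q[:2]-tc)).round(4),np.degrees(np.arctan2(*(q[:2]-tc)[::-1])).round(1))
H=onz(c,o([[25,65],[424,86]]),.125)[:,:2]; d=H[0]-H[1]; print("hood",H.round(4),np.hypot(*d),"mid",H.mean(0),"yaw of +x deg",np.degrees(np.arctan2(d[1],d[0]))-90)
# rack: cap tops; x,y,yaw ; places i along slope
rc=o([[661,424],[662,316],[664,201]])
def tops(p):
    x,y,w,s0,h=p; a=np.radians(30); out=[]
    for i in range(3):
        s=s0+.067*i
        lx=-.091+s*np.cos(a)-.08*np.sin(a); lz=.014+s*np.sin(a)+.08*np.cos(a)+h
        out.append([x+lx*np.cos(w),y+lx*np.sin(w),lz])
    return np.array(out)
# s0 nominal: deck 210mm long; unknown -> free param with x fixed by deck edges
sc=cam("scene")
sol=least_squares(lambda p:np.r_[(proj(c,tops(np.r_[p[:3],.045,p[3]]))-rc).ravel()],[.53,-.23,0,0])
print("rack fit top only",sol.x.round(4),sol.fun.round(2)); T=tops(np.r_[sol.x[:3],.045,sol.x[3]]);print(T.round(4))
print("scene proj",proj(sc,T).round(1).tolist(), proj(sc,P).round(1).tolist())
dk=o([[576,86],[700,81],[587,415]]); print("deck",onz(c,dk[:2],.118).round(4).tolist(),onz(c,dk[2:],.014).round(4))
E
```

```text
cam [ 0.445 -0.1    0.925]
tin caps [[0.5788, 0.0095, 0.083], [0.5349, 0.0468, 0.083], [0.4792, 0.0256, 0.083], [0.5121, -0.0282, 0.083]]
rim pts [[0.53, 0.0785, 0.045], [0.5241, -0.1036, 0.045], [0.616, -0.0109, 0.045], [0.4335, -0.0158, 0.045]]
rim [ 0.5247 -0.0125  0.0912] [-0.0001 -0.0001  0.0001  0.0001]
[0.0541 0.022 ] 0.0584 22.1
[0.0103 0.0592] 0.0601 80.2
[-0.0455  0.038 ] 0.0593 140.1
[-0.0126 -0.0157] 0.0202 -128.7
hood [[ 0.6373  0.1072]
 [ 0.6272 -0.1103]] 0.21775032430950944 mid [ 0.6322581  -0.00158383] yaw of +x deg -2.6797641749292893
rack fit top only [ 0.5332 -0.2363  0.0701 -0.0044] [-0.05 -0.04  0.09  0.08 -0.04 -0.04]
[[ 0.4413 -0.2427  0.1013]
 [ 0.4992 -0.2387  0.1348]
 [ 0.5571 -0.2346  0.1683]]
scene proj [[361.2, 276.3], [380.2, 246.8], [397.8, 219.2]] [[307.0, 223.4], [281.0, 224.7], [269.0, 235.1], [298.5, 237.5]]
deck [[0.6292, -0.1953, 0.118], [0.6324, -0.265, 0.118]] [[ 0.4465 -0.2122  0.014 ]]
```

```bash
cat >> h.py <<'E'
import json
def ori(psi,tilt=0):
    p,a=np.radians([psi,tilt]); y=np.array([np.cos(p),np.sin(p),0])
    z=np.array([np.sin(a)*np.sin(p),-np.sin(a)*np.cos(p),-np.cos(a)])
    return R.from_matrix(np.c_[np.cross(y,z),y,z])
def plan(wps,p=None,q=None):
    """wps: (pos,psi,tilt,hand,extra rows)"""
    s=r.read_state(); p=s["eef_pos"] if p is None else p; q=R.from_quat(s["tcp_rot"]) if q is None else q
    tot=0
    for i,(P,psi,tilt,hand,ex) in enumerate(wps):
        P=np.array(P,float); Q=ori(psi,tilt); P0=p.copy(); q0=q; n=1
        dr=(q0.inv()*Q).as_rotvec()
        while True:
            ts=np.arange(1,n+1)/n
            ok=all(np.abs((q0*R.from_rotvec(dr*(k/n))).inv().apply((P-P0)/n)).max()<=.079 for k in range(n))
            if ok: break
            n+=1
        for k in range(1,n+1):
            T=P0+(P-P0)*k/n; U=q0*R.from_rotvec(dr*k/n)
            w=((q.inv()*U).as_rotvec()/np.pi).round(3); t=(q.inv().apply(T-p)/.08).round(3)
            rows=int(np.ceil(max(np.linalg.norm(t)*80/41.7,np.linalg.norm(w)*180/7.16)))+1+(ex if k==n else 0)
            print(i,f"x{rows}",json.dumps([w.tolist(),t.tolist(),hand])); tot+=rows
            p=p+q.apply(t*.08); q=q*R.from_rotvec(w*np.pi)
    print("rows",tot,"s",round(tot/12,1)); return p,q
E
python3 - <<'E'
from h import *
c=cam("top")
print("mango,berry tips",onz(c,[[366,367],[405,365]],.178).round(3).tolist())
plan([([.505,-.03,.20],110.8,0,1,2)])
E
```

```text
mango,berry tips [[0.329, -0.206, 0.178], [0.332, -0.265, 0.178]]
0 x3 [[-0.0, -0.0, -0.027], [-0.763, -0.65, 0.041], 1]
0 x3 [[-0.0, -0.0, -0.028], [-0.704, -0.712, 0.041], 1]
0 x3 [[-0.0, -0.0, -0.027], [-0.64, -0.771, 0.042], 1]
0 x3 [[-0.0, -0.0, -0.028], [-0.572, -0.822, 0.041], 1]
0 x3 [[-0.0, -0.0, -0.027], [-0.497, -0.87, 0.041], 1]
0 x3 [[-0.0, -0.0, -0.028], [-0.422, -0.909, 0.041], 1]
0 x3 [[-0.0, -0.0, -0.027], [-0.34, -0.942, 0.042], 1]
0 x5 [[-0.0, -0.0, -0.028], [-0.26, -0.967, 0.041], 1]
rows 26 s 2.2
```

Request:
{"api": "play_rows", "payload": {"deltas": [[[0,0,-0.027],[-0.763,-0.65,0.041],1],[[0,0,-0.027],[-0.763,-0.65,0.041],1],[[0,0,-0.027],[-0.763,-0.65,0.041],1]]}}

```text
t: 0.35
eef_pos: [0.2194, 0.4474, 0.2223]
tcp_rot: [0.122, 0.993, -0.002, 0.0]
wrist_force: [-0.5, 0.4, -0.4]
opening: 0.093
grip_force: 0.0
```

Request:
{"api": "play_rows", "payload": {"deltas": [[[0,0,-0.028],[-0.704,-0.712,0.041],1],[[0,0,-0.028],[-0.704,-0.712,0.041],1],[[0,0,-0.028],[-0.704,-0.712,0.041],1]]}}

```text
t: 0.6
eef_pos: [0.2608, 0.379, 0.2195]
tcp_rot: [0.079, 0.997, -0.002, 0.0]
wrist_force: [0.0, 0.8, 0.5]
opening: 0.0931
grip_force: 0.0
```

Request:
{"api": "play_rows", "payload": {"deltas": [[[0,0,-0.027],[-0.64,-0.771,0.042],1],[[0,0,-0.027],[-0.64,-0.771,0.042],1],[[0,0,-0.027],[-0.64,-0.771,0.042],1]]}}

```text
t: 0.85
eef_pos: [0.3023, 0.3105, 0.2163]
tcp_rot: [0.037, 0.999, -0.001, 0.0]
wrist_force: [-1.1, 0.2, 0.2]
opening: 0.0929
grip_force: 0.0
```

Request:
{"api": "play_rows", "payload": {"deltas": [[[0,0,-0.028],[-0.572,-0.822,0.041],1],[[0,0,-0.028],[-0.572,-0.822,0.041],1],[[0,0,-0.028],[-0.572,-0.822,0.041],1]]}}

```text
t: 1.1
eef_pos: [0.3439, 0.2417, 0.2132]
tcp_rot: [-0.007, 1.0, -0.001, 0.001]
wrist_force: [-0.2, 0.3, 0.6]
opening: 0.0932
grip_force: 0.0
```

Request:
{"api": "play_rows", "payload": {"deltas": [[[0,0,-0.027],[-0.497,-0.87,0.041],1],[[0,0,-0.027],[-0.497,-0.87,0.041],1],[[0,0,-0.027],[-0.497,-0.87,0.041],1]]}}

```text
t: 1.35
eef_pos: [0.3851, 0.1731, 0.2101]
tcp_rot: [-0.049, 0.999, -0.001, 0.001]
wrist_force: [0.8, 0.6, 0.5]
opening: 0.0928
grip_force: 0.0
```

Request:
{"api": "play_rows", "payload": {"deltas": [[[0,0,-0.028],[-0.422,-0.909,0.041],1],[[0,0,-0.028],[-0.422,-0.909,0.041],1],[[0,0,-0.028],[-0.422,-0.909,0.041],1]]}}

```text
t: 1.6
eef_pos: [0.4263, 0.1045, 0.2068]
tcp_rot: [-0.093, 0.996, -0.001, 0.001]
wrist_force: [-0.4, -0.8, 1.0]
opening: 0.0929
grip_force: 0.0
```

Request:
{"api": "play_rows", "payload": {"deltas": [[[0,0,-0.027],[-0.34,-0.942,0.042],1],[[0,0,-0.027],[-0.34,-0.942,0.042],1],[[0,0,-0.027],[-0.34,-0.942,0.042],1]]}}

```text
t: 1.85
eef_pos: [0.4674, 0.0358, 0.2033]
tcp_rot: [-0.135, 0.991, -0.001, 0.001]
wrist_force: [0.1, -0.4, 0.4]
opening: 0.0928
grip_force: 0.0
```

Request:
{"api": "play_rows", "payload": {"deltas": [[[0,0,-0.028],[-0.26,-0.967,0.041],1],[[0,0,-0.028],[-0.26,-0.967,0.041],1],[[0,0,-0.028],[-0.26,-0.967,0.041],1],[[0,0,-0.028],[-0.26,-0.967,0.041],1],[[0,0,-0.028],[-0.26,-0.967,0.041],1]]}}

```text
t: 2.27
eef_pos: [0.5047, -0.028, 0.1998]
tcp_rot: [-0.18, 0.984, 0.001, -0.001]
wrist_force: [-0.1, -0.1, -0.6]
opening: 0.0931
grip_force: 0.0
```

```bash
python3 - <<'E'
from h import *
s=r.read_state(); im=eyes.read_camera("wrist"); c=cam("wrist",s); np.save("pics/w1.npy",np.r_[s["eef_pos"],s["tcp_rot"]])
print(s["t"],s["eef_pos"],s["q"].round(2),np.abs(s["qvel"]).max(),R.from_quat(s["tcp_rot"]).as_matrix().round(3).tolist())
cv2.imwrite("pics/w1raw.png",im)
P=np.array([[0.5788,0.0095,.083],[0.5349,0.0468,.083],[0.4792,0.0256,.083],[0.5121,-0.0282,.083]])
for u in proj(c,P): cv2.drawMarker(im,tuple(int(v) for v in u.round()),(0,0,255),0,14,1)
a=np.linspace(0,2*np.pi,90); C=np.c_[.5247+.091*np.cos(a),-.0125+.091*np.sin(a),.045+0*a]
for u in proj(c,C): cv2.circle(im,tuple(int(v) for v in u.round()),1,(0,0,255),-1)
cv2.imwrite("pics/w1.png",im)
E
```

```text
2.2667 [ 0.50469798 -0.02800295  0.19978304] [-0.28  0.2   1.68  0.    1.26 -2.21] 0.017585369800533893 [[-0.935, -0.355, -0.002], [-0.355, 0.935, 0.001], [0.001, 0.002, -1.0]]
```

View pics/w1.png

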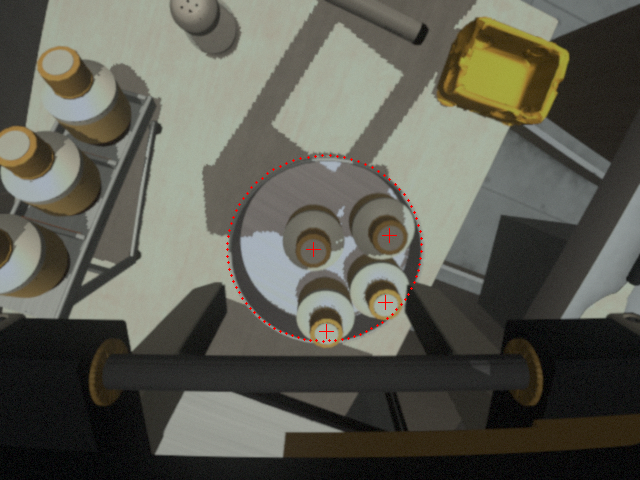

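The wrist overlay confirms the map: cap marks and rim fall on the caps and rim within about 1 mm. Next I'll move the stray to the middle, with the jaw line at 50.8° so the fingers pass between the pots.

```bash
python3 - <<'E'
from h import *
plan([([.5121,-.0282,.125],50.8,0,.6,0),([.5121,-.0282,.073],50.8,0,.6,1),([.5121,-.0282,.073],50.8,0,0,5),
([.5121,-.0282,.081],50.8,0,0,1),([.5247,-.0125,.081],50.8,0,0,1),([.5247,-.0125,.0735],50.8,0,0,1),([.5247,-.0125,.0735],50.8,0,.55,3),([.5247,-.0125,.15],50.8,0,.6,0)])
E
```

```text
0 x10 [[0.0, -0.0, 0.334], [-0.087, -0.04, 0.937], 0.6]
1 x4 [[0.0, -0.001, -0.0], [-0.002, 0.0, 0.65], 0.6]
2 x6 [[0.0, 0.0, -0.0], [0.0, 0.0, 0.0], 0]
3 x3 [[0.0, 0.0, -0.0], [0.0, 0.0, -0.1], 0]
4 x3 [[0.0, 0.0, -0.0], [0.003, 0.252, 0.0], 0]
5 x3 [[0.0, 0.0, -0.0], [-0.0, -0.0, 0.094], 0]
6 x4 [[0.0, 0.0, -0.0], [-0.0, -0.0, -0.0], 0.55]
7 x3 [[0.0, 0.0, -0.0], [-0.002, -0.0, -0.956], 0.6]
rows 36 s 3.0
```

Request:
{"api": "play_rows", "payload": {"deltas": [[[0,0,0.334],[-0.087,-0.04,0.937],0.6],[[0,0,0.334],[-0.087,-0.04,0.937],0.6],[[0,0,0.334],[-0.087,-0.04,0.937],0.6],[[0,0,0.334],[-0.087,-0.04,0.937],0.6],[[0,0,0.334],[-0.087,-0.04,0.937],0.6],[[0,0,0.334],[-0.087,-0.04,0.937],0.6],[[0,0,0.334],[-0.087,-0.04,0.937],0.6],[[0,0,0.334],[-0.087,-0.04,0.937],0.6],[[0,0,0.334],[-0.087,-0.04,0.937],0.6],[[0,0,0.334],[-0.087,-0.04,0.937],0.6]], "newtons": 20}}

```text
t: 3.15
eef_pos: [0.5123, -0.0281, 0.1256]
tcp_rot: [0.336, 0.942, 0.0, -0.0]
wrist_force: [-0.2, 0.4, 0.1]
opening: 0.056
grip_force: 0.0
```

Request:
{"api": "play_rows", "payload": {"deltas": [[[0,0,0],[0,0,0.65],0.6],[[0,0,0],[0,0,0.65],0.6],[[0,0,0],[0,0,0.65],0.6],[[0,0,0],[0,0,0.65],0.6],[[0,0,0],[0,0,0.65],0],[[0,0,0],[0,0,0.65],0],[[0,0,0],[0,0,0.65],0],[[0,0,0],[0,0,0.65],0],[[0,0,0],[0,0,0.65],0],[[0,0,0],[0,0,0.65],0]]}}

```text
t: 3.98
eef_pos: [0.5135, -0.0302, 0.0739]
tcp_rot: [0.336, 0.942, 0.0, 0.001]
wrist_force: [0.4, -0.4, 2.9]
opening: 0.0295
grip_force: 19.9
```

Request:
{"api": "play_rows", "payload": {"deltas": [[[0,0,0],[0,0,-0.1],0],[[0,0,0],[0,0,-0.1],0],[[0,0,0],[0.003,0.252,-0.1],0],[[0,0,0],[0.003,0.252,-0.1],0],[[0,0,0],[0.003,0.252,-0.1],0],[[0,0,0],[0.003,0.252,-0.006],0],[[0,0,0],[0.003,0.252,-0.006],0],[[0,0,0],[0.003,0.252,-0.006],0]]}}

```text
t: 4.65
eef_pos: [0.5246, -0.0146, 0.0731]
tcp_rot: [0.336, 0.942, -0.0, -0.001]
wrist_force: [0.3, -0.9, -0.5]
opening: 0.0294
grip_force: 19.9
```

```bash
python3 - <<'E'
from h import *
for i in range(3):
    s=r.read_state(); eyes.read_camera("top"); print(s["t"],s["eef_pos"].round(4),s["wrist_force"].round(1),s["opening"].round(4))
E
```

```text
Traceback (most recent call last):
AttributeError: 'float' object has no attribute 'round'
```

Request:
{"api": "play_rows", "payload": {"deltas": [[[0,0,0],[-0.012,0.02,0],0],[[0,0,0],[-0.012,0.02,0],0],[[0,0,0],[-0.012,0.02,0],0.55],[[0,0,0],[-0.012,0.02,0],0.55],[[0,0,0],[-0.012,0.02,0],0.55],[[0,0,0],[-0.012,0.02,0],0.55],[[0,0,0],[-0.012,0.02,-0.956],0.6],[[0,0,0],[-0.012,0.02,-0.956],0.6],[[0,0,0],[-0.012,0.02,-0.956],0.6],[[0,0,0],[-0.012,0.02,-0.956],0.6],[[0,0,0],[-0.012,0.02,-0.956],0.6],[[0,0,0],[-0.012,0.02,-0.956],0.6]]}}

```text
t: 5.7
eef_pos: [0.5262, -0.0134, 0.1489]
tcp_rot: [0.336, 0.942, -0.0, -0.001]
wrist_force: [-0.7, -0.0, -0.4]
opening: 0.0558
grip_force: 0.0
```

```bash
cat >> h.py <<'E'
def fitcaps(c,im,P,rad=.0150):
    """refine cap-top centres: match of the brass/pale ring edge, by Hough near prediction"""
    out=[]
    g=cv2.cvtColor(im,cv2.COLOR_BGR2GRAY); S=4
    for p in P:
        u=proj(c,[p])[0]; v=proj(c,[p+np.array([rad,0,0])])[0]; pr=np.hypot(*(v-u))
        x0,y0=(u-16).astype(int); w=cv2.resize(g[y0:y0+33,x0:x0+33],None,fx=S,fy=S,interpolation=cv2.INTER_CUBIC)
        h=cv2.HoughCircles(w,cv2.HOUGH_GRADIENT_ALT,1.5,20,param1=60,param2=.3,minRadius=int(pr*S*.6),maxRadius=int(pr*S*1.35))
        if h is None: out.append(None); continue
        h=h.reshape(-1,h.shape[-1]); d=np.hypot(*(h[:,:2]/S+[x0,y0]-u).T); k=h[d.argmin()]
        out.append(((k[:2]+.5)/S-.5+[x0,y0], onz(c,[(k[:2]+.5)/S-.5+[x0,y0]],p[2])[0].round(4).tolist(), round(float(k[2]/S/pr),2)))
    return out
E
python3 - <<'E'
from h import *
s=r.read_state(); im=eyes.read_camera("wrist"); c=cam("wrist",s)
print(s["t"],s["eef_pos"],np.abs(s["qvel"]).max(),s["q"].round(2))
P=np.array([[0.5788,0.0095,.083],[0.5349,0.0468,.083],[0.4792,0.0256,.083],[0.5247,-0.0125,.083]])
print(*fitcaps(c,im,P),sep="\n")
Tp=np.array([[0.4413,-.2427,.1013],[.4992,-.2387,.1348],[.5571,-.2346,.1683]])
o=im.copy()
for u in proj(c,np.r_[P,Tp]): cv2.drawMarker(o,tuple(int(v) for v in u.round()),(0,0,255),0,10,1)
cv2.imwrite("pics/w2.png",o); cv2.imwrite("pics/w2raw.png",im)
E
```

```text
5.7 [ 0.52615172 -0.01339428  0.1489224 ] 0.009311440964045648 [-0.24  0.28  1.7   0.    1.16 -1.12]
None
(array([398.75, 216.75]), [0.537, 0.0473, 0.083], 0.7)
None
(array([319.25, 260.  ]), [0.5272, -0.0116, 0.083], 0.71)
```

View pics/w2.png

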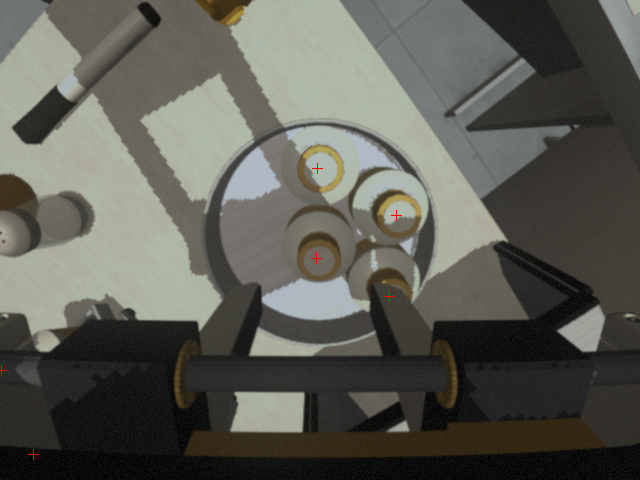

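The wrist picture shows the former stray's cap at (319,260) in the middle position. All caps share the same shift of about 2 mm, so the pattern is consistent. Next is rack pot 1, with the tool tilted 15° to stay clear of the bottles.

```bash
python3 - <<'E'
from h import *
plan([([.431,-.243,.20],94,15,.6,3)])
E
```

```text
0 x3 [[-0.008, -0.02, -0.06], [-0.223, -0.744, -0.16], 0.6]
0 x3 [[-0.008, -0.02, -0.059], [-0.091, -0.769, -0.169], 0.6]
0 x3 [[-0.008, -0.02, -0.06], [0.042, -0.77, -0.187], 0.6]
0 x6 [[-0.007, -0.02, -0.06], [0.171, -0.744, -0.212], 0.6]
rows 15 s 1.2
```

Request:
{"api": "play_rows", "payload": {"deltas": [[[-0.008,-0.02,-0.06],[-0.223,-0.744,-0.16],0.6],[[-0.008,-0.02,-0.06],[-0.223,-0.744,-0.16],0.6],[[-0.008,-0.02,-0.06],[-0.223,-0.744,-0.16],0.6]]}}

```text
t: 6.0
eef_pos: [0.5012, -0.0734, 0.1623]
tcp_rot: [0.244, 0.969, 0.0, 0.033]
wrist_force: [0.5, 0.1, 0.1]
opening: 0.0557
grip_force: 0.0
```

Request:
{"api": "play_rows", "payload": {"deltas": [[[-0.008,-0.02,-0.059],[-0.091,-0.769,-0.169],0.6],[[-0.008,-0.02,-0.059],[-0.091,-0.769,-0.169],0.6],[[-0.008,-0.02,-0.059],[-0.091,-0.769,-0.169],0.6]]}}

```text
t: 6.25
eef_pos: [0.4779, -0.1316, 0.1756]
tcp_rot: [0.153, 0.986, 0.002, 0.067]
wrist_force: [-0.0, -0.3, 0.1]
opening: 0.0558
grip_force: 0.0
```

Request:
{"api": "play_rows", "payload": {"deltas": [[[-0.008,-0.02,-0.06],[0.042,-0.77,-0.187],0.6],[[-0.008,-0.02,-0.06],[0.042,-0.77,-0.187],0.6],[[-0.008,-0.02,-0.06],[0.042,-0.77,-0.187],0.6]]}}

```text
t: 6.5
eef_pos: [0.4549, -0.1879, 0.1883]
tcp_rot: [0.06, 0.993, 0.004, 0.1]
wrist_force: [0.3, -0.4, -0.3]
opening: 0.0558
grip_force: 0.0
```

Request:
{"api": "play_rows", "payload": {"deltas": [[[-0.007,-0.02,-0.06],[0.171,-0.744,-0.212],0.6],[[-0.007,-0.02,-0.06],[0.171,-0.744,-0.212],0.6],[[-0.007,-0.02,-0.06],[0.171,-0.744,-0.212],0.6],[[-0.007,-0.02,-0.06],[0.171,-0.744,-0.212],0.6],[[-0.007,-0.02,-0.06],[0.171,-0.744,-0.212],0.6],[[-0.007,-0.02,-0.06],[0.171,-0.744,-0.212],0.6],[[-0.007,-0.02,-0.06],[0.171,-0.744,-0.212],0.6],[[-0.007,-0.02,-0.06],[0.171,-0.744,-0.212],0.6],[[-0.007,-0.02,-0.06],[0.171,-0.744,-0.212],0.6]]}}

```text
t: 7.25
eef_pos: [0.4324, -0.2422, 0.2012]
tcp_rot: [-0.035, 0.991, 0.004, 0.131]
wrist_force: [0.5, 0.0, -0.3]
opening: 0.0558
grip_force: 0.0
```

```bash
python3 - <<'E'
from h import *
for i in range(3):
    s=r.read_state(); im=eyes.read_camera("wrist"); print(s["t"],s["eef_pos"].round(4),np.abs(s["qvel"]).max())
c=cam("wrist",s); m=R.from_quat(s["tcp_rot"]).as_matrix(); print(m.round(3).tolist(),s["q"].round(2))
Tp=np.array([[0.4413,-.2427,.1013],[.4992,-.2387,.1348],[.5571,-.2346,.1683]])
ax=np.array([-.5*np.cos(.07),-.5*np.sin(.07),.866])
o=im.copy()
for T in Tp:
    a=np.linspace(0,2*np.pi,40)
    e1=np.array([-np.sin(.07),np.cos(.07),0]);e2=np.cross(ax,e1)
    for k in (0,.022):
        for u in proj(c,T-ax*k+.015*(np.outer(np.cos(a),e1)+np.outer(np.sin(a),e2))): cv2.circle(o,tuple(int(v) for v in u.round()),0,(0,0,255),-1)
cv2.imwrite("pics/w3.png",o); cv2.imwrite("pics/w3raw.png",im); cv2.imwrite("pics/t3.png",eyes.read_camera("top"))
E
```

```text
7.25 [ 0.4324 -0.2422  0.2012] 0.0049288375821198785
7.3 [ 0.4323 -0.2424  0.2013] 0.006346282768833517
7.35 [ 0.4323 -0.2426  0.2013] 0.005297862833590869
[[-0.963, -0.071, 0.26], [-0.069, 0.998, 0.016], [-0.261, -0.002, -0.965]] [-0.9   0.05  1.88  0.25  1.07 -2.65]
```

View pics/w3.png

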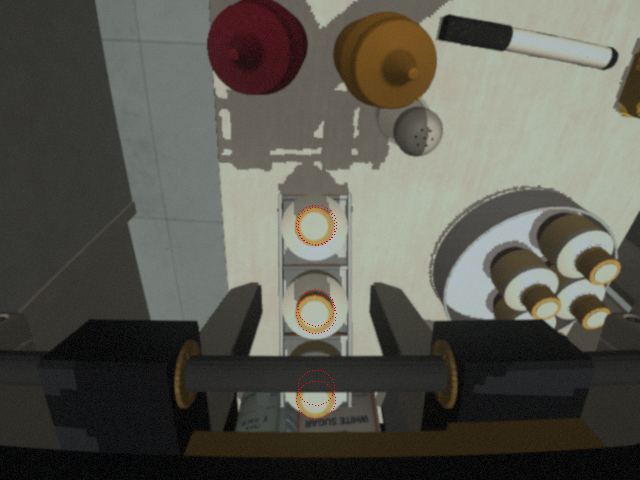

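```bash
python3 - <<'E'
from h import *
s=r.read_state(); c=cam("wrist",s); im=cv2.imread("pics/w3raw.png")
Tp=np.array([[0.4413,-.2427,.1013],[.4992,-.2387,.1348],[.5571,-.2346,.1683]])
print(s["eef_pos"]);print(proj(c,Tp).round(1).tolist())
for b in blobs(brass(im),100,3000):
    if 250<b[0][0]<380: print(b)
P=proj(c,Tp)
S=3;x0,y0=265,190
o=cv2.resize(im[190:430,x0:x0+105],None,fx=S,fy=S,interpolation=cv2.INTER_CUBIC)
for u in P: cv2.drawMarker(o,tuple(int((v)*S) for v in (u-[x0,y0])),(0,0,255),0,12,1)
t=cv2.imread("pics/t3.png")
t=cv2.resize(t[190:310,180:400],None,fx=2.2,fy=2.2,interpolation=cv2.INTER_CUBIC)
H=np.zeros((590,800,3),np.uint8); o=cv2.resize(o,None,fx=.8,fy=.8); H[:o.shape[0],:o.shape[1]]=o; H[:t.shape[0],310:310+t.shape[1]]=t
cv2.imwrite("pics/mix.png",H); print(o.shape)
E
```

```text
[ 0.43215691 -0.24284717  0.20139251]
[[316.4, 224.8], [316.2, 313.5], [316.1, 399.6]]
([313.7, 225.1], 423)
([314.3, 311.2], 434)
([314.1, 406.1], 257)
(576, 252, 3)
```

View pics/mix.png

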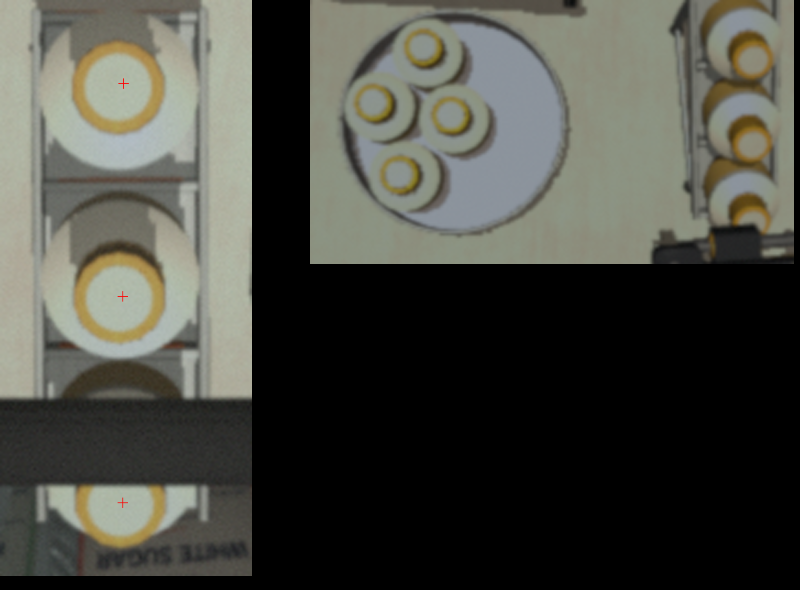

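Predicted rack-cap positions in the wrist view (left, marks) fall within about 1 px of the caps. The top view (right) shows the middle pot centred and the tin unmoved. Now I'll grasp pot 1.

```bash
python3 - <<'E'
from h import *
plan([([.4307,-.2432,.150],94,15,.6,1),([.4460,-.2420,.0926],94,15,.6,3),([.4460,-.2420,.0926],94,15,0,4),
([.436,-.2427,.110],94,15,0,2),([.436,-.235,.17],94,15,0,0),([.4691,-.0336,.17],110.8,-15,0,0),([.4691,-.0336,.112],110.8,-15,0,6)])
E
```

```text
0 x4 [[-0.001, 0.001, 0.0], [0.185, -0.002, 0.615], 0.6]
1 x6 [[0.0, -0.0, 0.0], [0.0, 0.001, 0.743], 0.6]
2 x5 [[0.0, -0.0, 0.0], [0.0, 0.0, 0.0], 0]
3 x4 [[0.0, -0.0, 0.0], [0.065, 0.001, -0.242], 0]
4 x3 [[0.0, -0.0, 0.0], [-0.2, 0.096, -0.723], 0]
5 x3 [[0.0, 0.055, -0.031], [-0.19, 0.827, 0.051], 0]
5 x3 [[0.0, 0.055, -0.032], [-0.276, 0.805, 0.011], 0]
5 x3 [[0.0, 0.055, -0.031], [-0.352, 0.773, -0.043], 0]
6 x9 [[0.0, 0.0, 0.0], [-0.187, -0.001, 0.7], 0]
rows 40 s 3.3
```

Request:
{"api": "play_rows", "payload": {"deltas": [[[0,0,0],[0.185,0,0.615],0.6],[[0,0,0],[0.185,0,0.615],0.6],[[0,0,0],[0.185,0,0.615],0.6],[[0,0,0],[0.185,0,0.615],0.6]]}}

```text
t: 7.78
eef_pos: [0.4303, -0.243, 0.1499]
tcp_rot: [-0.034, 0.991, 0.004, 0.131]
wrist_force: [-0.2, 0.5, 0.1]
opening: 0.0557
grip_force: 0.0
```

Request:
{"api": "play_rows", "payload": {"deltas": [[[0,0,0],[0,0,0.4],0.6],[[0,0,0],[0,0,0.743],0.6],[[0,0,0],[0,0,0.743],0.6],[[0,0,0],[0,0,0.743],0.6],[[0,0,0],[0,0,0.743],0.6],[[0,0,0],[0,0,0.743],0],[[0,0,0],[0,0,0.743],0],[[0,0,0],[0,0,0.743],0],[[0,0,0],[0,0,0.743],0],[[0,0,0],[0,0,0.743],0],[[0,0,0],[0,0,0.743],0]], "newtons": 25}}

```text
t: 8.7
eef_pos: [0.4462, -0.2428, 0.0932]
tcp_rot: [-0.035, 0.991, 0.003, 0.132]
wrist_force: [-1.5, -0.8, 5.3]
opening: 0.0294
grip_force: 25.0
```

Request:
{"api": "play_rows", "payload": {"deltas": [[[0,0,0],[0.065,0,-0.242],0],[[0,0,0],[0.065,0,-0.242],0],[[0,0,0],[0.065,0,-0.242],0]]}}

```text
t: 8.95
eef_pos: [0.4362, -0.2436, 0.1104]
tcp_rot: [-0.034, 0.991, 0.003, 0.132]
wrist_force: [0.4, 0.1, -0.9]
opening: 0.0292
grip_force: 25.0
```

Pot 1 is held. Next I'll lift it, bring it upright and carry it over its slot.

Request:
{"api": "play_rows", "payload": {"deltas": [[[0,0,0],[-0.2,0.096,-0.723],0],[[0,0,0],[-0.2,0.096,-0.723],0],[[0,0,0],[-0.2,0.096,-0.723],0]]}}

```text
t: 9.2
eef_pos: [0.4376, -0.2367, 0.1733]
tcp_rot: [-0.035, 0.99, 0.001, 0.134]
wrist_force: [-0.2, -1.1, -0.5]
opening: 0.0294
grip_force: 25.0
```

Request:
{"api": "play_rows", "payload": {"deltas": [[[0,0.055,-0.031],[-0.19,0.827,0.051],0],[[0,0.055,-0.031],[-0.19,0.827,0.051],0],[[0,0.055,-0.031],[-0.19,0.827,0.051],0]]}}

```text
t: 9.45
eef_pos: [0.4481, -0.1642, 0.1688]
tcp_rot: [-0.085, 0.995, -0.005, 0.044]
wrist_force: [0.8, 0.6, -1.0]
opening: 0.0291
grip_force: 25.0
```

Request:
{"api": "play_rows", "payload": {"deltas": [[[0,0.055,-0.032],[-0.276,0.805,0.011],0],[[0,0.055,-0.032],[-0.276,0.805,0.011],0],[[0,0.055,-0.032],[-0.276,0.805,0.011],0]]}}

```text
t: 9.7
eef_pos: [0.4594, -0.0969, 0.1678]
tcp_rot: [-0.135, 0.99, -0.014, -0.042]
wrist_force: [-0.4, 0.2, -1.0]
opening: 0.0291
grip_force: 25.0
```

Request:
{"api": "play_rows", "payload": {"deltas": [[[0,0.055,-0.031],[-0.352,0.773,-0.043],0],[[0,0.055,-0.031],[-0.352,0.773,-0.043],0],[[0,0.055,-0.031],[-0.352,0.773,-0.043],0],[[0,0.055,-0.031],[-0.352,0.773,-0.043],0]]}}

```text
t: 10.03
eef_pos: [0.4693, -0.0325, 0.1673]
tcp_rot: [-0.18, 0.975, -0.024, -0.127]
wrist_force: [-0.1, -0.3, -1.9]
opening: 0.0292
grip_force: 25.0
```

Request:
{"api": "play_rows", "payload": {"deltas": [[[0,0,0],[-0.187,0,0.7],0],[[0,0,0],[-0.187,0,0.7],0],[[0,0,0],[-0.187,0,0.7],0],[[0,0,0],[-0.187,0,0.7],0],[[0,0,0],[-0.187,0,0.7],0],[[0,0,0],[-0.187,0,0.7],0],[[0,0,0],[-0.187,0,0.7],0]]}}

```text
t: 10.62
eef_pos: [0.4701, -0.0346, 0.1128]
tcp_rot: [-0.178, 0.976, -0.025, -0.125]
wrist_force: [0.7, -0.6, -0.5]
opening: 0.0295
grip_force: 25.0
```

```bash
python3 - <<'E'
from h import *
for i in range(2):
    s=r.read_state(); im=eyes.read_camera("wrist")
print(s["t"],s["eef_pos"].round(4),R.from_quat(s["tcp_rot"]).as_matrix().round(3).tolist(),s["q"].round(2))
cv2.imwrite("pics/w4.png",im)
plan([([.4691,-.0336,.0735],110.8,-15,0,3)])
E
```

```text
10.6667 [ 0.47   -0.0344  0.1127] [[-0.905, -0.354, -0.236], [-0.341, 0.935, -0.094], [0.254, -0.004, -0.967]] [-0.2   0.38  1.69 -0.15  1.29 -2.08]
0 x5 [[-0.001, 0.001, -0.001], [-0.119, 0.014, 0.472], 0]
rows 5 s 0.4
```

View pics/w4.png

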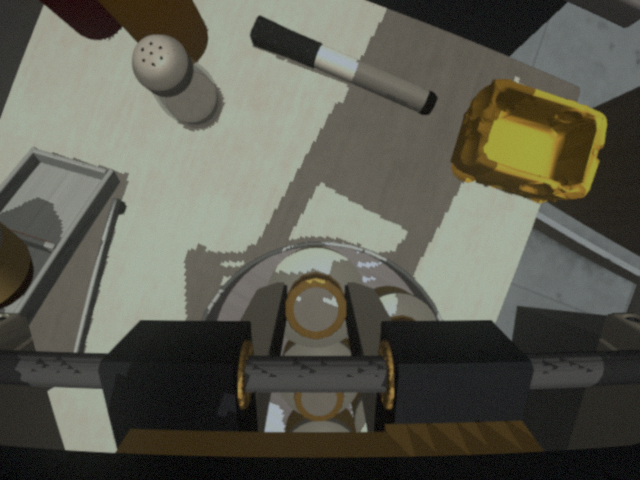

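The wrist view shows the held cap at (316,307) inside the near rim, with the middle pot's cap right behind it at (319,397). I'll lower it.

Request:
{"api": "play_rows", "payload": {"deltas": [[[0,0,0],[-0.06,0.014,0.25],0],[[0,0,0],[-0.12,0.014,0.472],0],[[0,0,0],[-0.12,0.014,0.472],0],[[0,0,0],[-0.12,0.014,0.472],0],[[0,0,0],[-0.12,0.014,0.472],0],[[0,0,0],[-0.12,0.014,0.472],0],[[0,0,0],[-0.12,0.014,0.472],0]]}}

```text
t: 11.3
eef_pos: [0.469, -0.0332, 0.0732]
tcp_rot: [-0.178, 0.976, -0.025, -0.126]
wrist_force: [1.0, 0.5, -0.7]
opening: 0.0294
grip_force: 26.0
```

```bash
python3 - <<'E'
from h import *
p,q=plan([([.4691,-.0336,.0728],110.8,-15,.45,2),([.4691,-.0336,.15],110.8,-15,.5,0),([.4700,-.2404,.19],94,30,.6,0),([.4773,-.2402,.1729],94,30,.6,5),
([.5047,-.2383,.1253],94,30,.6,3),([.5047,-.2383,.1253],94,30,0,5),([.4897,-.2393,.151],94,30,0,0),([.4897,-.22,.20],94,30,0,0)])
E
```

```text
0 x4 [[-0.001, 0.001, -0.001], [-0.001, -0.005, 0.005], 0.45]
1 x3 [[-0.0, 0.0, 0.0], [0.249, 0.0, -0.933], 0.5]
2 x4 [[0.004, -0.083, 0.032], [0.336, -0.806, -0.083], 0.6]
2 x4 [[0.004, -0.082, 0.031], [0.223, -0.837, -0.146], 0.6]
2 x4 [[0.005, -0.083, 0.032], [0.099, -0.854, -0.177], 0.6]
3 x7 [[-0.0, 0.0, 0.0], [0.028, -0.003, 0.231], 0.6]
4 x6 [[-0.0, 0.0, 0.0], [0.0, 0.0, 0.687], 0.6]
5 x6 [[-0.0, 0.0, 0.0], [0.0, 0.0, 0.0], 0]
6 x2 [[-0.0, 0.0, 0.0], [0.002, 0.0, -0.372], 0]
7 x3 [[-0.0, 0.0, 0.0], [-0.321, 0.24, -0.522], 0]
rows 43 s 3.6
```

Request:
{"api": "play_rows", "payload": {"deltas": [[[0,0,0],[0,-0.005,0.005],0.45],[[0,0,0],[0,-0.005,0.005],0.45],[[0,0,0],[0,-0.005,0.005],0.45],[[0,0,0],[0,-0.005,0.005],0.45],[[0,0,0],[0.249,-0.005,-0.928],0.45],[[0,0,0],[0.249,-0.005,-0.928],0.5],[[0,0,0],[0.249,-0.005,-0.928],0.5],[[0,0,0],[0.249,-0.005,-0.928],0.5]]}}

```text
t: 11.97
eef_pos: [0.4699, -0.0338, 0.1513]
tcp_rot: [-0.178, 0.976, -0.026, -0.124]
wrist_force: [-0.9, -0.1, -0.2]
opening: 0.0465
grip_force: 0.0
```

Request:
{"api": "play_rows", "payload": {"deltas": [[[0.004,-0.083,0.032],[0.336,-0.806,-0.083],0.6],[[0.004,-0.083,0.032],[0.336,-0.806,-0.083],0.6],[[0.004,-0.083,0.032],[0.336,-0.806,-0.083],0.6],[[0.004,-0.083,0.032],[0.336,-0.806,-0.083],0.6]]}}

```text
t: 12.3
eef_pos: [0.4664, -0.1035, 0.1621]
tcp_rot: [-0.129, 0.992, -0.013, 0.003]
wrist_force: [0.0, 0.8, 0.2]
opening: 0.0557
grip_force: 0.0
```

Request:
{"api": "play_rows", "payload": {"deltas": [[[0.004,-0.082,0.031],[0.223,-0.837,-0.146],0.6],[[0.004,-0.082,0.031],[0.223,-0.837,-0.146],0.6],[[0.004,-0.082,0.031],[0.223,-0.837,-0.146],0.6],[[0.004,-0.082,0.031],[0.223,-0.837,-0.146],0.6]]}}

```text
t: 12.63
eef_pos: [0.4669, -0.1719, 0.1751]
tcp_rot: [-0.082, 0.988, -0.002, 0.131]
wrist_force: [0.1, 0.3, -1.0]
opening: 0.0557
grip_force: 0.0
```

Request:
{"api": "play_rows", "payload": {"deltas": [[[0.005,-0.083,0.032],[0.099,-0.854,-0.177],0.6],[[0.005,-0.083,0.032],[0.099,-0.854,-0.177],0.6],[[0.005,-0.083,0.032],[0.099,-0.854,-0.177],0.6],[[0.005,-0.083,0.032],[0.099,-0.854,-0.177],0.6]]}}

```text
t: 12.97
eef_pos: [0.4678, -0.2396, 0.1881]
tcp_rot: [-0.032, 0.965, 0.009, 0.259]
wrist_force: [0.5, 0.8, -0.3]
opening: 0.0558
grip_force: 0.0
```

Request:
{"api": "play_rows", "payload": {"deltas": [[[0,0,0],[0.028,-0.003,0.231],0.6],[[0,0,0],[0.028,-0.003,0.231],0.6],[[0,0,0],[0.028,-0.003,0.231],0.6],[[0,0,0],[0.028,-0.003,0.231],0.6],[[0,0,0],[0.028,-0.003,0.231],0.6],[[0,0,0],[0.028,-0.003,0.231],0.6],[[0,0,0],[0.028,-0.003,0.231],0.6],[[0,0,0],[0.028,-0.003,0.231],0.6]]}}

```text
t: 13.63
eef_pos: [0.4762, -0.24, 0.1733]
tcp_rot: [-0.033, 0.965, 0.007, 0.26]
wrist_force: [-0.1, -0.1, 0.0]
opening: 0.0555
grip_force: 0.0
```

```bash
python3 - <<'E'
from h import *
for i in range(2):
    s=r.read_state(); im=eyes.read_camera("wrist")
print(s["t"],s["eef_pos"].round(4),R.from_quat(s["tcp_rot"]).as_matrix().round(3).tolist(),s["q"].round(2))
c=cam("wrist",s); o=im
Tp=np.array([[.4992,-.2387,.1348],[.5571,-.2346,.1683],[.4691,-.0336,.083]])
for u in proj(c,Tp): cv2.drawMarker(o,tuple(int(v) for v in u.round()),(0,0,255),0,10,1)
cv2.imwrite("pics/w5.png",o); cv2.imwrite("pics/t5.png",eyes.read_camera("top"))
plan([([.5047,-.2383,.1253],94,30,.6,3),([.5047,-.2383,.1253],94,30,0,5),([.4897,-.2393,.151],94,30,0,0),([.4897,-.22,.20],94,30,0,0)])
E
```

```text
13.6833 [ 0.4761 -0.2401  0.1732] [[-0.862, -0.067, 0.502], [-0.06, 0.998, 0.03], [-0.503, -0.004, -0.864]] [-0.99  0.07  2.04  0.62  0.85 -3.01]
0 x6 [[-0.001, 0.001, -0.0], [-0.011, 0.001, 0.696], 0.6]
1 x6 [[-0.0, 0.0, -0.0], [0.0, -0.0, 0.0], 0]
2 x2 [[-0.0, 0.0, -0.0], [0.002, -0.0, -0.372], 0]
3 x3 [[-0.0, 0.0, -0.0], [-0.32, 0.24, -0.522], 0]
rows 17 s 1.4
```

View pics/w5.png

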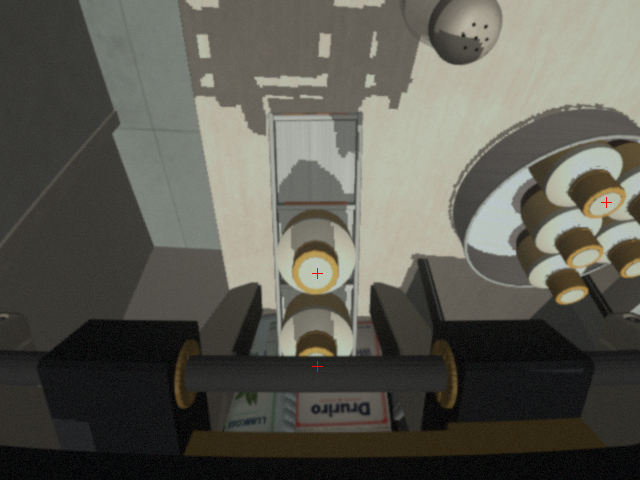

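Wrist view: pot 2's cap at (316,273) is on its mark. Pot 1 stands in the tin with its cap at (606,202), also on its mark. Now I'll grasp pot 2.

Request:
{"api": "play_rows", "payload": {"deltas": [[[0,0,0],[-0.006,0,0.4],0.6],[[0,0,0],[-0.011,0,0.696],0.6],[[0,0,0],[-0.011,0,0.696],0.6],[[0,0,0],[-0.011,0,0.696],0.6],[[0,0,0],[-0.011,0,0.696],0.6],[[0,0,0],[-0.011,0,0.696],0.6],[[0,0,0],[-0.011,0,0.696],0],[[0,0,0],[-0.011,0,0.696],0],[[0,0,0],[-0.011,0,0.696],0],[[0,0,0],[-0.011,0,0.696],0],[[0,0,0],[-0.011,0,0.696],0],[[0,0,0],[-0.011,0,0.696],0]]}}

```text
t: 14.78
eef_pos: [0.5048, -0.2384, 0.1255]
tcp_rot: [-0.033, 0.965, 0.007, 0.26]
wrist_force: [-3.3, -0.7, 4.2]
opening: 0.0295
grip_force: 25.0
```

Request:
{"api": "play_rows", "payload": {"deltas": [[[0,0,0],[0.002,0,-0.372],0],[[0,0,0],[0.002,0,-0.372],0],[[0,0,0],[-0.318,0.24,-0.894],0],[[0,0,0],[-0.318,0.24,-0.894],0],[[0,0,0],[-0.318,0.24,-0.894],0]]}}

```text
t: 15.2
eef_pos: [0.4906, -0.2202, 0.2022]
tcp_rot: [-0.034, 0.965, 0.005, 0.262]
wrist_force: [-1.2, -0.4, -0.4]
opening: 0.0293
grip_force: 25.0
```

```bash
python3 - <<'E'
from h import *
eyes.read_camera("top");s=r.read_state(); print(s["t"],s["eef_pos"],s["opening"],s["q"].round(2))
a=np.radians(260.8); P=[.5247+.0595*np.cos(a),-.0125+.0595*np.sin(a)]; print(P)
plan([([P[0],P[1],.18],110.8,0,0,0),([P[0],P[1],.108],110.8,0,0,6)])
E
```

```text
15.25 [ 0.49004424 -0.22000639  0.20056429] 0.02982699812020757 [-0.93  0.03  2.01  0.58  0.88 -2.9 ]
[np.float64(0.5151870693323359), np.float64(-0.07123460777184278)]
0 x4 [[-0.013, 0.083, -0.046], [-0.128, 0.918, 0.217], 0]
0 x4 [[-0.014, 0.084, -0.045], [-0.314, 0.877, 0.196], 0]
1 x9 [[0.0, -0.0, -0.0], [-0.001, -0.001, 0.9], 0]
rows 17 s 1.4
```

Request:
{"api": "play_rows", "payload": {"deltas": [[[-0.013,0.083,-0.046],[-0.128,0.918,0.217],0],[[-0.013,0.083,-0.046],[-0.128,0.918,0.217],0],[[-0.013,0.083,-0.046],[-0.128,0.918,0.217],0],[[-0.013,0.083,-0.046],[-0.128,0.918,0.217],0]]}}

```text
t: 15.58
eef_pos: [0.5037, -0.1431, 0.1885]
tcp_rot: [-0.112, 0.985, 0.004, 0.131]
wrist_force: [0.4, -1.3, -1.1]
opening: 0.0292
grip_force: 25.0
```

Request:
{"api": "play_rows", "payload": {"deltas": [[[-0.014,0.084,-0.045],[-0.314,0.877,0.196],0],[[-0.014,0.084,-0.045],[-0.314,0.877,0.196],0],[[-0.014,0.084,-0.045],[-0.314,0.877,0.196],0],[[-0.014,0.084,-0.045],[-0.314,0.877,0.196],0],[[-0.014,0.084,-0.045],[-0.314,0.877,0.196],0]]}}

```text
t: 16.0
eef_pos: [0.5146, -0.0709, 0.1775]
tcp_rot: [-0.18, 0.984, 0.003, -0.002]
wrist_force: [-0.8, 0.3, -1.4]
opening: 0.0293
grip_force: 25.0
```

Request:
{"api": "play_rows", "payload": {"deltas": [[[0,0,0],[0,0,0.5],0],[[0,0,0],[0,0,0.9],0],[[0,0,0],[0,0,0.9],0],[[0,0,0],[0,0,0.9],0],[[0,0,0],[0,0,0.9],0],[[0,0,0],[0,0,0.9],0],[[0,0,0],[0,0,0.9],0],[[0,0,0],[0,0,0.9],0],[[0,0,0],[0,0,0.9],0]]}}

```text
t: 16.75
eef_pos: [0.5151, -0.071, 0.1085]
tcp_rot: [-0.18, 0.984, 0.001, -0.0]
wrist_force: [-0.9, 0.7, -0.5]
opening: 0.0293
grip_force: 25.0
```

```bash
python3 - <<'E'
from h import *
eyes.read_camera("top");s=r.read_state(); print(s["t"],s["eef_pos"],s["wrist_force"].round(1),R.from_quat(s["tcp_rot"]).as_matrix().round(3).tolist())
plan([([.5152,-.0712,.0725],110.8,0,0,4)])
E
```

```text
16.8 [ 0.51491015 -0.07083385  0.10821691] [-0.2  0.7 -0.5] [[-0.935, -0.354, -0.002], [-0.354, 0.935, 0.002], [0.001, 0.003, -1.0]]
0 x6 [[0.001, -0.0, -0.0], [-0.002, -0.007, 0.446], 0]
rows 6 s 0.5
```

Request:
{"api": "play_rows", "payload": {"deltas": [[[0,0,0],[0,-0.005,0.22],0],[[0,0,0],[0,-0.005,0.44],0],[[0,0,0],[0,-0.005,0.44],0],[[0,0,0],[0,-0.005,0.44],0],[[0,0,0],[0,-0.005,0.44],0],[[0,0,0],[0,-0.005,0.44],0],[[0,0,0],[0,-0.005,0.44],0]]}}

```text
t: 17.38
eef_pos: [0.5149, -0.0711, 0.0728]
tcp_rot: [-0.18, 0.984, 0.001, -0.001]
wrist_force: [-0.7, 0.9, -0.5]
opening: 0.0293
grip_force: 25.0
```

```bash
python3 - <<'E'
from h import *
s=r.read_state(); print(s["t"],s["eef_pos"],s["wrist_force"].round(1))
ax=np.array([-.4988,-.035,.866]); T=np.array([.5571,-.2346,.1683]); g=T-.011*ax; pre=g+.055*ax; up=g+.03*ax; print(g,pre)
plan([([.5152,-.0712,.0725],110.8,0,.45,3),([.5152,-.0712,.15],110.8,0,.5,0),([pre[0],pre[1],.222],94,30,.6,0),(pre,94,30,.6,5),(g,94,30,.6,3),(g,94,30,0,5),(up,94,30,0,0),(up+[0,.02,.05],94,30,0,0)])
E
```

```text
17.3833 [ 0.51486331 -0.07112259  0.07277997] [-0.7  0.9 -0.5]
[ 0.5625868 -0.234215   0.158774 ] [ 0.5351528 -0.23614    0.206404 ]
0 x5 [[0.001, -0.0, -0.0], [-0.004, -0.002, 0.003], 0.45]
1 x3 [[-0.0, -0.0, -0.0], [0.002, -0.001, -0.968], 0.5]
2 x3 [[0.008, -0.055, 0.03], [0.166, -0.672, -0.3], 0.6]
2 x3 [[0.008, -0.056, 0.031], [0.049, -0.69, -0.301], 0.6]
2 x3 [[0.008, -0.055, 0.03], [-0.07, -0.696, -0.282], 0.6]
3 x7 [[0.0, 0.0, -0.0], [0.098, -0.0, 0.169], 0.6]
4 x6 [[0.0, 0.0, -0.0], [-0.0, -0.001, 0.687], 0.6]
5 x6 [[0.0, 0.0, -0.0], [-0.0, 0.0, 0.0], 0]
6 x2 [[0.0, 0.0, -0.0], [-0.0, 0.001, -0.375], 0]
7 x3 [[0.0, 0.0, -0.0], [-0.328, 0.249, -0.532], 0]
rows 41 s 3.4
```

Request:
{"api": "play_rows", "payload": {"deltas": [[[0,0,0],[0,0,0.006],0],[[0,0,0],[0,0,0.006],0.45],[[0,0,0],[0,0,0.006],0.45],[[0,0,0],[0,0,0.006],0.45],[[0,0,0],[0,0,0.006],0.45],[[0,0,0],[0,0,-0.96],0.45],[[0,0,0],[0,0,-0.96],0.5],[[0,0,0],[0,0,-0.96],0.5],[[0,0,0],[0,0,-0.96],0.5]]}}

```text
t: 18.13
eef_pos: [0.5164, -0.0718, 0.1513]
tcp_rot: [-0.18, 0.984, 0.0, 0.001]
wrist_force: [0.5, 1.9, -0.1]
opening: 0.0464
grip_force: 0.0
```

Request:
{"api": "play_rows", "payload": {"deltas": [[[0.008,-0.055,0.03],[0.166,-0.672,-0.3],0.6],[[0.008,-0.055,0.03],[0.166,-0.672,-0.3],0.6],[[0.008,-0.055,0.03],[0.166,-0.672,-0.3],0.6]]}}

```text
t: 18.38
eef_pos: [0.5208, -0.1286, 0.1729]
tcp_rot: [-0.131, 0.988, 0.004, 0.087]
wrist_force: [-0.2, 0.1, 0.6]
opening: 0.0552
grip_force: 0.0
```

Request:
{"api": "play_rows", "payload": {"deltas": [[[0.008,-0.056,0.031],[0.049,-0.69,-0.301],0.6],[[0.008,-0.056,0.031],[0.049,-0.69,-0.301],0.6],[[0.008,-0.056,0.031],[0.049,-0.69,-0.301],0.6]]}}

```text
t: 18.63
eef_pos: [0.5274, -0.1833, 0.1962]
tcp_rot: [-0.08, 0.981, 0.008, 0.174]
wrist_force: [-0.5, -0.1, -0.8]
opening: 0.0557
grip_force: 0.0
```

Request:
{"api": "play_rows", "payload": {"deltas": [[[0.008,-0.055,0.03],[-0.07,-0.696,-0.282],0.6],[[0.008,-0.055,0.03],[-0.07,-0.696,-0.282],0.6],[[0.008,-0.055,0.03],[-0.07,-0.696,-0.282],0.6],[[0.008,-0.055,0.03],[-0.07,-0.696,-0.282],0.6]]}}

```text
t: 18.97
eef_pos: [0.5337, -0.2356, 0.2187]
tcp_rot: [-0.032, 0.966, 0.013, 0.256]
wrist_force: [-0.1, 0.8, -1.0]
opening: 0.0556
grip_force: 0.0
```

Request:
{"api": "play_rows", "payload": {"deltas": [[[0,0,0],[0.098,0,0.169],0.6],[[0,0,0],[0.098,0,0.169],0.6],[[0,0,0],[0.098,0,0.169],0.6],[[0,0,0],[0.098,0,0.169],0.6],[[0,0,0],[0.098,0,0.169],0.6],[[0,0,0],[0.098,0,0.169],0.6],[[0,0,0],[0.098,0,0.169],0.6],[[0,0,0],[0.098,0,0.169],0.6]]}}

```text
t: 19.63
eef_pos: [0.535, -0.2363, 0.2053]
tcp_rot: [-0.033, 0.966, 0.011, 0.258]
wrist_force: [-0.1, -0.7, 0.3]
opening: 0.0556
grip_force: 0.0
```

```bash
python3 - <<'E'
from h import *
im=eyes.read_camera("top");s=r.read_state(); print(s["t"],s["eef_pos"],R.from_quat(s["tcp_rot"]).as_matrix().round(3).tolist(),s["q"].round(2))
cv2.imwrite("pics/t6.png",im); w=eyes.read_camera("wrist"); cv2.imwrite("pics/w6.png",w); c=cam("wrist",s)
ax=np.array([-.4988,-.035,.866]); T=np.array([.5571,-.2346,.1683]); g=T-.011*ax; up=g+.03*ax
print("pred",proj(c,[T]),blobs(brass(w),100,3000))
plan([(g,94,30,.6,3),(g,94,30,0,5),(up,94,30,0,0),(up+[0,.02,.05],94,30,0,0)])
E
```

```text
19.6833 [ 0.53491206 -0.23633794  0.20521747] [[-0.865, -0.069, 0.497], [-0.058, 0.998, 0.038], [-0.499, 0.004, -0.867]] [-0.87  0.12  1.9   0.55  0.88 -2.81]
pred [[317.03768337 274.40066172]] [([617.4, 102.5], 494), ([524.1, 97.6], 212), ([538.4, 156.8], 471), ([598.8, 171.4], 347), ([584.7, 224.3], 279), ([315.9, 271.0], 667), ([177.2, 388.9], 108), ([453.7, 388.5], 114)]
0 x6 [[0.001, -0.0, -0.001], [-0.012, 0.001, 0.676], 0.6]
1 x6 [[-0.0, -0.0, 0.0], [-0.0, -0.0, -0.0], 0]
2 x2 [[-0.0, -0.0, 0.0], [0.0, -0.0, -0.375], 0]
3 x3 [[-0.0, -0.0, 0.0], [-0.327, 0.249, -0.533], 0]
rows 17 s 1.4
```

Request:
{"api": "play_rows", "payload": {"deltas": [[[0,0,0],[-0.006,0,0.4],0.6],[[0,0,0],[-0.012,0,0.676],0.6],[[0,0,0],[-0.012,0,0.676],0.6],[[0,0,0],[-0.012,0,0.676],0.6],[[0,0,0],[-0.012,0,0.676],0.6],[[0,0,0],[-0.012,0,0.676],0.6],[[0,0,0],[-0.012,0,0.676],0],[[0,0,0],[-0.012,0,0.676],0],[[0,0,0],[-0.012,0,0.676],0],[[0,0,0],[-0.012,0,0.676],0],[[0,0,0],[-0.012,0,0.676],0],[[0,0,0],[-0.012,0,0.676],0]]}}

```text
t: 20.73
eef_pos: [0.5626, -0.2343, 0.1588]
tcp_rot: [-0.033, 0.966, 0.011, 0.258]
wrist_force: [-1.9, -0.5, 2.9]
opening: 0.0295
grip_force: 25.0
```

Request:
{"api": "play_rows", "payload": {"deltas": [[[0,0,0],[0,0,-0.375],0],[[0,0,0],[0,0,-0.375],0],[[0,0,0],[-0.327,0.249,-0.9],0],[[0,0,0],[-0.327,0.249,-0.9],0],[[0,0,0],[-0.327,0.249,-0.9],0],[[0,0,0],[-0.327,0.249,-0.9],0]]}}

```text
t: 21.23
eef_pos: [0.5483, -0.2155, 0.2341]
tcp_rot: [-0.034, 0.965, 0.01, 0.258]
wrist_force: [0.6, -0.5, -1.7]
opening: 0.0292
grip_force: 25.0
```

```bash
python3 - <<'E'
from h import *
eyes.read_camera("top");s=r.read_state(); print(s["t"],s["eef_pos"],s["opening"])
# check placed caps vs tin from t6 by ring centroid
im=cv2.imread("pics/t6.png"); c=cam("top")
slots=[[.5788,.0095],[.5349,.0468],[.4792,.0256],[.5247,-.0125],[.4691,-.0336],[.5152,-.0712]]
for b,f in zip(slots,fitcaps(c,im,np.array([[*q,.083] for q in slots]))): print(b,f)
P=[.5708,-.0501]
plan([([*P,.185],110.8,0,0,0),([*P,.108],110.8,0,0,6)])
E
```

```text
21.2833 [ 0.54777512 -0.21527677  0.232908  ] 0.029584964931362496
[0.5788, 0.0095] (array([230.75 , 210.375]), [0.5799, 0.01, 0.083], 0.96)
[0.5349, 0.0468] (array([207.75, 235.75]), [0.5359, 0.0484, 0.083], 0.97)
[0.4792, 0.0256] (array([220.5 , 269.25]), [0.4788, 0.0259, 0.083], 1.09)
[0.5247, -0.0125] (array([242.375, 242.125]), [0.525, -0.0105, 0.083], 1.01)
[0.4691, -0.0336] (array([255.5, 274.5]), [0.4697, -0.0334, 0.083], 1.02)
[0.5152, -0.0712] (array([277.125, 247.125]), [0.5165, -0.0699, 0.083], 0.99)
0 x3 [[-0.008, 0.055, -0.03], [-0.024, 0.679, 0.247], 0]
0 x3 [[-0.007, 0.055, -0.031], [-0.131, 0.665, 0.251], 0]
0 x3 [[-0.008, 0.055, -0.03], [-0.236, 0.642, 0.234], 0]
1 x9 [[0.0, -0.0, -0.0], [-0.0, 0.0, 0.962], 0]
rows 18 s 1.5
```

Request:
{"api": "play_rows", "payload": {"deltas": [[[-0.008,0.055,-0.03],[-0.024,0.679,0.247],0],[[-0.008,0.055,-0.03],[-0.024,0.679,0.247],0],[[-0.008,0.055,-0.03],[-0.024,0.679,0.247],0]]}}

```text
t: 21.53
eef_pos: [0.5561, -0.1585, 0.2158]
tcp_rot: [-0.084, 0.982, 0.01, 0.171]
wrist_force: [-0.8, 0.3, -0.5]
opening: 0.0295
grip_force: 25.0
```

Request:
{"api": "play_rows", "payload": {"deltas": [[[-0.007,0.055,-0.031],[-0.131,0.665,0.251],0],[[-0.007,0.055,-0.031],[-0.131,0.665,0.251],0],[[-0.007,0.055,-0.031],[-0.131,0.665,0.251],0]]}}

```text
t: 21.78
eef_pos: [0.5641, -0.1031, 0.1995]
tcp_rot: [-0.134, 0.987, 0.005, 0.085]
wrist_force: [-0.2, 0.1, -1.3]
opening: 0.0297
grip_force: 25.0
```

Request:
{"api": "play_rows", "payload": {"deltas": [[[-0.008,0.055,-0.03],[-0.236,0.642,0.234],0],[[-0.008,0.055,-0.03],[-0.236,0.642,0.234],0],[[-0.008,0.055,-0.03],[-0.236,0.642,0.234],0],[[-0.008,0.055,-0.03],[-0.236,0.642,0.234],0],[[-0.008,0.055,-0.03],[-0.236,0.642,0.234],0],[[-0.008,0.055,-0.03],[-0.236,0.642,0.234],0]]}}

```text
t: 22.28
eef_pos: [0.5707, -0.0515, 0.1859]
tcp_rot: [-0.179, 0.984, 0.0, 0.001]
wrist_force: [0.4, 0.4, -1.0]
opening: 0.0293
grip_force: 25.0
```

Request:
{"api": "play_rows", "payload": {"deltas": [[[0,0,0],[0,0,0.5],0],[[0,0,0],[0,0,0.962],0],[[0,0,0],[0,0,0.962],0],[[0,0,0],[0,0,0.962],0],[[0,0,0],[0,0,0.962],0],[[0,0,0],[0,0,0.962],0],[[0,0,0],[0,0,0.962],0],[[0,0,0],[0,0,0.962],0]]}}

```text
t: 22.95
eef_pos: [0.5723, -0.0507, 0.111]
tcp_rot: [-0.179, 0.984, -0.001, 0.002]
wrist_force: [0.5, -0.9, -1.2]
opening: 0.0294
grip_force: 25.0
```

```bash
python3 - <<'E'
from h import *
eyes.read_camera("top");s=r.read_state(); print(s["t"],s["eef_pos"],s["wrist_force"].round(1),s["q"].round(2))
plan([([.5708,-.0501,.0722],110.8,0,0,4)])
E
```

```text
23.0 [ 0.57205082 -0.05059716  0.11061708] [-0.6 -0.6 -1.9] [-0.28  0.4   1.63  0.    1.1  -2.21]
0 x6 [[-0.0, 0.001, -0.001], [0.014, 0.012, 0.48], 0]
rows 6 s 0.5
```

Request:
{"api": "play_rows", "payload": {"deltas": [[[0,0,0],[0.005,0.005,0.22],0],[[0,0,0],[0.005,0.005,0.45],0],[[0,0,0],[0.005,0.005,0.45],0],[[0,0,0],[0.005,0.005,0.45],0],[[0,0,0],[0.005,0.005,0.45],0],[[0,0,0],[0.005,0.005,0.45],0],[[0,0,0],[0.005,0.005,0.45],0],[[0,0,0],[0.005,0.005,0.45],0]]}}

```text
t: 23.67
eef_pos: [0.5709, -0.0501, 0.0738]
tcp_rot: [-0.179, 0.984, 0.0, 0.001]
wrist_force: [-1.6, 1.3, 0.4]
opening: 0.0296
grip_force: 25.0
```

```bash
python3 - <<'E'
from h import *
s=r.read_state(); p,q=s["eef_pos"],R.from_quat(s["tcp_rot"])
plan([([.5708,-.0501,.0724],110.8,0,0,2)])
plan([([.5708,-.0501,.0724],110.8,0,.45,2),([.5708,-.0501,.155],110.8,0,.5,0),([.414,-.029,.155],98.4,20,.8,0)],p=np.array([.5708,-.0501,.0724]))
t=cv2.imread("pics/t6.png"); c=cam("top")
print("basket px->",onz(c,[[167,342],[223,342],[167,385],[223,385]],.03).round(3).tolist())
E
```

```text
0 x4 [[-0.0, 0.0, -0.001], [0.001, 0.0, 0.017], 0]
rows 4 s 0.3
0 x4 [[-0.0, 0.0, -0.001], [0.0, 0.0, 0.0], 0.45]
1 x2 [[-0.0, 0.0, 0.0], [-0.001, -0.0, -0.516], 0.5]
1 x2 [[-0.0, 0.0, 0.0], [-0.0, -0.0, -0.516], 0.5]
2 x3 [[0.006, -0.055, 0.034], [0.869, 0.472, -0.001], 0.8]
2 x3 [[0.006, -0.055, 0.034], [0.9, 0.376, -0.163], 0.8]
rows 14 s 1.2
basket px-> [[0.353, 0.125, 0.03], [0.352, 0.027, 0.03], [0.279, 0.123, 0.03], [0.277, 0.026, 0.03]]
```

Request:
{"api": "play_rows", "payload": {"deltas": [[[0,0,0],[0,0,0.015],0],[[0,0,0],[0,0,0.015],0],[[0,0,0],[0,0,0.015],0],[[0,0,0],[0,0,0.015],0.45],[[0,0,0],[0,0,0.015],0.45],[[0,0,0],[0,0,0.015],0.45],[[0,0,0],[0,0,0.015],0.45],[[0,0,0],[0,0,-0.98],0.45],[[0,0,0],[0,0,-0.98],0.5],[[0,0,0],[0,0,-0.98],0.5],[[0,0,0],[0,0,-0.98],0.5]]}}

```text
t: 24.58
eef_pos: [0.5727, -0.0508, 0.1544]
tcp_rot: [-0.179, 0.984, -0.001, 0.003]
wrist_force: [-0.1, 0.1, 0.3]
opening: 0.0464
grip_force: 0.0
```

Request:
{"api": "play_rows", "payload": {"deltas": [[[0.006,-0.055,0.034],[0.869,0.472,0],0.8],[[0.006,-0.055,0.034],[0.869,0.472,0],0.8],[[0.006,-0.055,0.034],[0.869,0.472,0],0.8],[[0.006,-0.055,0.034],[0.869,0.472,0],0.8]]}}

```text
t: 24.92
eef_pos: [0.484, -0.0367, 0.1468]
tcp_rot: [-0.125, 0.989, 0.009, 0.081]
wrist_force: [1.5, -0.1, 1.5]
opening: 0.0684
grip_force: 0.0
```

Request:
{"api": "play_rows", "payload": {"deltas": [[[0.006,-0.055,0.034],[0.9,0.376,-0.163],0.8],[[0.006,-0.055,0.034],[0.9,0.376,-0.163],0.8],[[0.006,-0.055,0.034],[0.9,0.376,-0.163],0.8],[[0.006,-0.055,0.034],[0.9,0.376,-0.163],0.8],[[0.006,-0.055,0.034],[0.9,0.376,-0.163],0.8],[[0.006,-0.055,0.034],[0.9,0.376,-0.163],0.8],[[0.006,-0.055,0.034],[0.9,0.376,-0.163],0.8]]}}

```text
t: 25.5
eef_pos: [0.4166, -0.0299, 0.1531]
tcp_rot: [-0.072, 0.982, 0.012, 0.174]
wrist_force: [-0.0, -0.0, 0.6]
opening: 0.0744
grip_force: 0.0
```

```bash
python3 - <<'E'
from h import *
t=eyes.read_camera("top"); s=r.read_state(); print(s["t"],s["eef_pos"],R.from_quat(s["tcp_rot"]).as_matrix().round(3).tolist(),s["q"].round(2),s["opening"]); c=cam("top"); cv2.imwrite("pics/t7.png",t)
slots=[[.5788,.0095],[.5349,.0468],[.4792,.0256],[.5247,-.0125],[.4691,-.0336],[.5152,-.0712],[.5708,-.0501]]
for b,f in zip(slots,fitcaps(c,t,np.array([[*q,.083] for q in slots]))): print(b,f and f[1:])
plan([([.414,-.029,.026],98.4,20,.8,4)])
E
```

```text
25.55 [ 0.41618484 -0.02954658  0.15271541] [[-0.93, -0.145, 0.339], [-0.137, 0.989, 0.048], [-0.342, -0.002, -0.94]] [-0.54 -0.12  2.21  0.3   0.8  -2.44] 0.07409325137518064
[0.5788, 0.0095] ([0.5786, 0.0093, 0.083], 1.02)
[0.5349, 0.0468] ([0.5347, 0.0471, 0.083], 0.78)
[0.4792, 0.0256] ([0.4794, 0.0246, 0.083], 1.09)
[0.5247, -0.0125] ([0.525, -0.0131, 0.083], 0.75)
[0.4691, -0.0336] ([0.4691, -0.0334, 0.083], 0.78)
[0.5152, -0.0712] ([0.5132, -0.0706, 0.083], 1.02)
[0.5708, -0.0501] ([0.5699, -0.0497, 0.083], 0.76)
0 x3 [[-0.0, 0.0, -0.0], [0.283, 0.007, 0.74], 0.8]
0 x7 [[-0.001, 0.0, -0.0], [0.283, 0.006, 0.739], 0.8]
rows 10 s 0.8
```

All seven caps measure at their slots. Now I'll lower the gripper behind the tin.

Request:
{"api": "play_rows", "payload": {"deltas": [[[0,0,0],[0.283,0.007,0.74],0.8],[[0,0,0],[0.283,0.007,0.74],0.8],[[0,0,0],[0.283,0.007,0.74],0.8]]}}

```text
t: 25.8
eef_pos: [0.4111, -0.0269, 0.0849]
tcp_rot: [-0.071, 0.983, 0.015, 0.169]
wrist_force: [-0.7, 0.7, -0.0]
opening: 0.0741
grip_force: 0.0
```

Request:
{"api": "play_rows", "payload": {"deltas": [[[0,0,0],[0.15,0,0.4],0.8],[[0,0,0],[0.283,0.006,0.739],0.8],[[0,0,0],[0.283,0.006,0.739],0.8],[[0,0,0],[0.283,0.006,0.739],0.8],[[0,0,0],[0.283,0.006,0.739],0.8],[[0,0,0],[0.283,0.006,0.739],0.8],[[0,0,0],[0.283,0.006,0.739],0.8],[[0,0,0],[0.283,0.006,0.739],0.8]]}}

```text
t: 26.47
eef_pos: [0.4127, -0.0284, 0.0265]
tcp_rot: [-0.072, 0.982, 0.012, 0.174]
wrist_force: [-0.5, 0.0, -0.0]
opening: 0.0745
grip_force: 0.0
```

```bash
python3 - <<'E'
from h import *
eyes.read_camera("top"); s=r.read_state(); print(s["t"],s["eef_pos"],s["wrist_force"].round(1),s["q"].round(2))
n=lambda a:np.array([np.cos(np.radians(a)),np.sin(np.radians(a))])
S=np.array([.5247,-.0125]);W=np.array([.607,-.0004]);H=np.array([.7152,-.0055])
w=[]
for C,a,t in [(S+.0,8.4,20),((S+W)/2,8.4,24),(W,3,28),((W+H)/2,-2.7,32),(H-.008*n(-2.7),-2.7,35)]:
    w.append(([*(C-.093*n(a)),.026],a+90,t,.8,2))
plan(w)
E
```

```text
26.5167 [ 0.41247566 -0.02831131  0.02627576] [0.4 0.  0.3] [-0.54  0.16  2.39  0.61  0.38 -2.81]
0 x4 [[-0.001, 0.0, -0.0], [-0.238, -0.009, 0.09], 0.8]
1 x4 [[0.0, -0.022, -0.0], [-0.488, -0.0, 0.179], 0.8]
2 x5 [[0.013, -0.022, 0.027], [-0.479, 0.109, 0.213], 0.8]
3 x5 [[0.016, -0.022, 0.027], [-0.6, 0.049, 0.319], 0.8]
4 x5 [[0.0, -0.017, 0.0], [-0.49, -0.001, 0.305], 0.8]
rows 23 s 1.9
```

Request:
{"api": "play_rows", "payload": {"deltas": [[[0,0,0],[-0.06,-0.002,0.022],0.8],[[0,0,0],[-0.12,-0.005,0.045],0.8],[[0,0,0],[-0.18,-0.007,0.068],0.8],[[0,0,0],[-0.238,-0.009,0.09],0.8],[[0,0,0],[-0.238,-0.009,0.09],0.8]]}}

```text
t: 26.93
eef_pos: [0.4328, -0.0255, 0.0247]
tcp_rot: [-0.072, 0.982, 0.013, 0.173]
wrist_force: [-0.3, -0.3, 0.2]
opening: 0.0745
grip_force: 0.2
```

Request:
{"api": "play_rows", "payload": {"deltas": [[[0,-0.003,0],[-0.06,0,0.022],0.8],[[0,-0.006,0],[-0.12,0,0.045],0.8],[[0,-0.009,0],[-0.18,0,0.068],0.8],[[0,-0.012,0],[-0.24,0,0.09],0.8],[[0,-0.014,0],[-0.3,0,0.112],0.8],[[0,-0.017,0],[-0.36,0,0.134],0.8],[[0,-0.02,0],[-0.43,0,0.158],0.8],[[0,-0.022,0],[-0.488,0,0.179],0.8],[[0,-0.022,0],[-0.488,0,0.179],0.8],[[0,-0.022,0],[-0.488,0,0.179],0.8]]}}

```text
t: 27.77
eef_pos: [0.4723, -0.0189, 0.0239]
tcp_rot: [-0.071, 0.976, 0.016, 0.205]
wrist_force: [-1.8, 0.7, -2.4]
opening: 0.0743
grip_force: 1.4
```

```bash
cat > chk.py <<'E'
from h import *
from scipy.optimize import least_squares
def tin(n,C,phi0=20.8):
    t=eyes.read_camera("top"); cv2.imwrite(f"pics/{n}.png",t); c=cam("top")
    a=np.radians(phi0+60*np.arange(6)); sl=np.vstack([[0,0],.0595*np.c_[np.cos(a),np.sin(a)]])+C
    f=fitcaps(c,t,np.c_[sl,np.full(7,.083)])
    for b,x in zip(sl,f): print(b.round(4), x and x[1:])
    d=[np.array(x[1][:2])-b for b,x in zip(sl,f) if x]
    print("tin shift from guess (median)",np.median(d,0).round(4)); s=r.read_state(); print(s["t"],s["eef_pos"],s["wrist_force"].round(1),s["q"].round(2))
E
python3 -c "
from chk import *
tin('t8',np.array([.5247,-.0125])+[.0412,.006])"
```

```text
[ 0.5659 -0.0065] ([0.5639, -0.0088, 0.083], 0.77)
[0.6215 0.0146] ([0.619, 0.0124, 0.083], 0.96)
[0.5754 0.0522] ([0.5754, 0.051, 0.083], 0.99)
[0.5198 0.0311] ([0.5192, 0.0303, 0.083], 1.09)
[ 0.5103 -0.0276] ([0.5075, -0.028, 0.083], 1.04)
[ 0.5564 -0.0652] ([0.5497, -0.0659, 0.083], 0.76)
[ 0.612  -0.0441] ([0.6081, -0.0469, 0.083], 0.96)
tin shift from guess (median) [-0.0025 -0.0012]
27.8167 [ 0.47232101 -0.01900202  0.02401495] [-1.8  1.5 -1.1] [-0.46  0.24  2.32  0.79  0.33 -2.9 ]
```

```bash
python3 - <<'E'
from h import *
s=r.read_state()
n=lambda a:np.array([np.cos(np.radians(a)),np.sin(np.radians(a))])
W=np.array([.607,-.0008]);H=np.array([.7152,-.0055])
w=[]
for C,a,t in [(W,3,24),((W+H)/2,-2.7,27),(H-.010*n(-2.7),-2.7,30)]:
    w.append(([*(C-.0917*n(a)),.026],a+90,t,.8,2))
plan(w)
E
```

```text
0 x5 [[0.012, -0.001, 0.027], [-0.52, 0.088, 0.202], 0.8]
1 x5 [[0.014, -0.017, 0.029], [-0.621, 0.048, 0.276], 0.8]
2 x5 [[0.0, -0.017, -0.0], [-0.491, 0.003, 0.251], 0.8]
rows 15 s 1.2
```

Request:
{"api": "play_rows", "payload": {"deltas": [[[0.001,0,0.003],[-0.065,0.011,0.025],0.8],[[0.003,0,0.007],[-0.13,0.022,0.05],0.8],[[0.004,0,0.01],[-0.195,0.033,0.076],0.8],[[0.006,0,0.013],[-0.26,0.044,0.101],0.8],[[0.007,-0.001,0.017],[-0.325,0.055,0.126],0.8],[[0.009,-0.001,0.02],[-0.39,0.066,0.152],0.8],[[0.01,-0.001,0.023],[-0.455,0.077,0.177],0.8],[[0.012,-0.001,0.027],[-0.52,0.088,0.202],0.8],[[0.012,-0.001,0.027],[-0.52,0.088,0.202],0.8],[[0.012,-0.001,0.027],[-0.52,0.088,0.202],0.8]]}}

```text
t: 28.65
eef_pos: [0.5161, -0.006, 0.0266]
tcp_rot: [-0.026, 0.978, 0.006, 0.208]
wrist_force: [-1.6, 0.9, -2.0]
opening: 0.0742
grip_force: 0.8
```

```bash
python3 -c "
from chk import *
tin('t9',np.array([.607,-.001]))
print(R.from_quat(r.read_state()['tcp_rot']).as_matrix().round(3).tolist())"
```

```text
[ 0.607 -0.001] ([0.609, -0.0045, 0.083], 1.2)
[0.6626 0.0201] None
[0.6165 0.0577] None
[0.5609 0.0366] ([0.567, 0.0394, 0.083], 1.0)
[ 0.5514 -0.0221] ([0.5494, -0.0179, 0.083], 1.06)
[ 0.5975 -0.0597] ([0.5902, -0.0605, 0.083], 0.99)
[ 0.6531 -0.0386] None
tin shift from guess (median) [0.    0.001]
28.7 [ 0.51607386 -0.00610333  0.02664486] [-0.7  1.  -0.6] [-0.34  0.29  2.23  0.59  0.28 -2.51]
[[-0.912, -0.053, 0.407], [-0.048, 0.999, 0.022], [-0.408, 0.0, -0.913]]
```

```bash
python3 - <<'E'
from h import *
n=lambda a:np.array([np.cos(np.radians(a)),np.sin(np.radians(a))])
H=np.array([.7152,-.0055])
p,q=plan([([*(np.array([.661,-.0031])-.0917*n(-2.7)),.031],87.3,22,.8,2)])
C=np.array([.661,-.0031])
plan([([*(C-.113*n(-2.7)),.031],87.3,22,.4,3),([*(H-.010*n(-2.7)-.098*n(-2.7)),.033],87.3,23,.4,2)],p,q)
E
```

```text
0 x5 [[0.012, 0.011, 0.029], [-0.634, 0.056, 0.224], 0.8]
rows 5 s 0.4
0 x5 [[0.0, 0.0, 0.0], [0.246, 0.001, -0.1], 0.4]
1 x5 [[0.0, -0.005, 0.0], [-0.695, 0.0, 0.255], 0.4]
rows 10 s 0.8
```

Request:
{"api": "play_rows", "payload": {"deltas": [[[0.002,0.002,0.004],[-0.08,0.007,0.028],0.8],[[0.003,0.003,0.007],[-0.16,0.014,0.056],0.8],[[0.005,0.004,0.011],[-0.24,0.021,0.084],0.8],[[0.006,0.006,0.015],[-0.32,0.028,0.112],0.8],[[0.008,0.007,0.018],[-0.4,0.035,0.14],0.8],[[0.009,0.008,0.022],[-0.48,0.042,0.168],0.8],[[0.011,0.01,0.026],[-0.56,0.049,0.197],0.8],[[0.012,0.011,0.029],[-0.634,0.056,0.224],0.8],[[0.012,0.011,0.029],[-0.634,0.056,0.224],0.8],[[0.012,0.011,0.029],[-0.634,0.056,0.224],0.8]]}}

```text
t: 29.53
eef_pos: [0.5696, 0.0009, 0.031]
tcp_rot: [0.023, 0.981, -0.004, 0.192]
wrist_force: [-0.3, 0.8, -0.4]
opening: 0.0741
grip_force: 0.5
```

```bash
python3 - <<'E'
from h import *
t=eyes.read_camera("top"); cv2.imwrite("pics/t10.png",t); s=r.read_state(); print(s["t"],s["eef_pos"],s["wrist_force"].round(1),s["q"].round(2),R.from_quat(s["tcp_rot"]).as_matrix().round(3).tolist())
cv2.imwrite("pics/s10.png",eyes.read_camera("scene"))
A=cv2.resize(t[120:320,170:310],None,fx=2.9,fy=2.9,interpolation=cv2.INTER_CUBIC)
B=cv2.imread("pics/s10.png"); B=cv2.resize(B[170:330,220:400],None,fx=2.1,fy=2.1,interpolation=cv2.INTER_CUBIC)
O=np.zeros((590,790,3),np.uint8); O[:A.shape[0],:A.shape[1]]=A[:590]; O[:B.shape[0],410:410+B.shape[1]]=B
cv2.imwrite("pics/mix2.png",O)
E
```

```text
29.5833 [0.56955281 0.00081766 0.03112874] [-1.2  1.2 -1.1] [-0.24  0.35  2.07  0.22  0.35 -1.96] [[-0.925, 0.046, 0.376], [0.043, 0.999, -0.017], [-0.377, 0.001, -0.926]]
```

View pics/mix2.png

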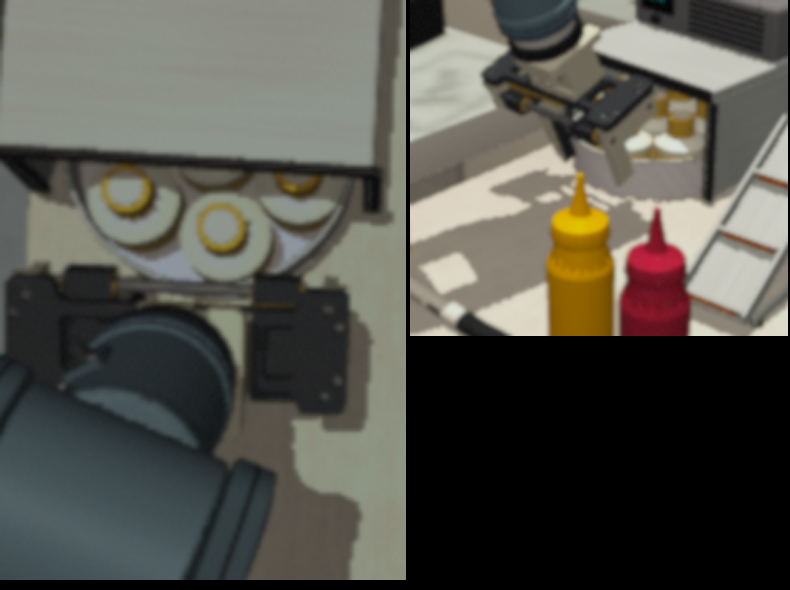

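The picture shows the tin centred in the mouth, all visible pots upright (caps at (127,188) and (222,228)), and the gripper clear of the hood. I'll back off, narrow the jaws so the gripper stays farther from the hood, and push the rest.

```bash
python3 - <<'E'
from h import *
n=lambda a:np.array([np.cos(np.radians(a)),np.sin(np.radians(a))])
H=np.array([.7152,-.0055]); C=np.array([.661,-.0031])
plan([([*(C-.113*n(-2.7)),.033],87.3,22,.4,3),([*(H-.035*n(-2.7)-.098*n(-2.7)),.035],87.3,25,.4,2),([*(H-.008*n(-2.7)-.098*n(-2.7)),.036],87.3,27,.4,2)])
E
```

```text
0 x5 [[0.0, 0.001, 0.0], [0.24, 0.006, -0.122], 0.4]
1 x4 [[0.0, -0.017, 0.0], [-0.407, 0.001, 0.137], 0.4]
2 x4 [[0.0, -0.011, 0.0], [-0.311, -0.0, 0.131], 0.4]
rows 13 s 1.1
```

Request:
{"api": "play_rows", "payload": {"deltas": [[[0,0,0],[0.12,0.003,-0.06],0.8],[[0,0,0],[0.24,0.006,-0.122],0.6],[[0,0,0],[0.24,0.006,-0.122],0.4],[[0,0,0],[0.24,0.006,-0.122],0.4],[[0,0,0],[0.24,0.006,-0.122],0.4],[[0,0,0],[0.24,0.006,-0.122],0.4],[[0,0,0],[0.24,0.006,-0.122],0.4]]}}

```text
t: 30.22
eef_pos: [0.5484, 0.0023, 0.033]
tcp_rot: [0.023, 0.981, -0.004, 0.192]
wrist_force: [-0.6, 0.1, -0.1]
opening: 0.04
grip_force: 0.0
```

Request:
{"api": "play_rows", "payload": {"deltas": [[[0,-0.003,0],[-0.06,0,0.02],0.4],[[0,-0.006,0],[-0.12,0,0.04],0.4],[[0,-0.008,0],[-0.18,0,0.06],0.4],[[0,-0.01,0],[-0.24,0,0.08],0.4],[[0,-0.013,0],[-0.3,0,0.1],0.4],[[0,-0.015,0],[-0.36,0,0.12],0.4],[[0,-0.017,0],[-0.407,0.001,0.137],0.4],[[0,-0.017,0],[-0.407,0.001,0.137],0.4]]}}

```text
t: 30.88
eef_pos: [0.5816, 0.0014, 0.0337]
tcp_rot: [0.023, 0.976, -0.004, 0.216]
wrist_force: [-2.3, 1.1, -2.9]
opening: 0.0372
grip_force: 1.5
```

Request:
{"api": "play_rows", "payload": {"deltas": [[[0,-0.002,0],[-0.05,0,0.021],0.4],[[0,-0.004,0],[-0.1,0,0.042],0.4],[[0,-0.005,0],[-0.15,0,0.063],0.4],[[0,-0.007,0],[-0.2,0,0.084],0.4],[[0,-0.009,0],[-0.25,0,0.105],0.4],[[0,-0.011,0],[-0.311,0,0.131],0.4],[[0,-0.011,0],[-0.311,0,0.131],0.4],[[0,-0.011,0],[-0.311,0,0.131],0.4],[[0,-0.011,0],[-0.311,0,0.131],0.4]]}}

```text
t: 31.63
eef_pos: [0.6103, -0.0006, 0.0367]
tcp_rot: [0.023, 0.972, -0.005, 0.236]
wrist_force: [-0.4, 0.8, 0.7]
opening: 0.0372
grip_force: 0.5
```

```bash
python3 - <<'E'
from h import *
t=eyes.read_camera("top"); cv2.imwrite("pics/t11.png",t); s=r.read_state(); print(s["t"],s["eef_pos"],s["wrist_force"].round(1),s["q"].round(2),R.from_quat(s["tcp_rot"]).as_matrix().round(3).tolist())
E
```

```text
31.6833 [ 0.61029737 -0.00063406  0.03677503] [-1.  -1.1 -0. ] [-0.24  0.38  2.05  0.34  0.26 -2.07] [[-0.888, 0.047, 0.457], [0.042, 0.999, -0.021], [-0.458, 0.0, -0.889]]
```

Request:
{"api": "play_rows", "payload": {"deltas": [[[0,0,0],[-0.03,0,0.015],0.4],[[0,0,0],[-0.06,0,0.03],0.4],[[0,0,0],[-0.089,0,0.046],0.4],[[0,0,0],[-0.089,0,0.046],0.4],[[0,0,0],[-0.089,0,0.046],0.4],[[0,0,0],[-0.089,0,0.046],0.4]]}}

```text
t: 32.18
eef_pos: [0.617, -0.0005, 0.0362]
tcp_rot: [0.023, 0.972, -0.005, 0.234]
wrist_force: [-5.1, 0.2, 3.8]
opening: 0.0374
grip_force: 3.1
```

Request:
{"api": "play_rows", "payload": {"deltas": [[[0,0,0],[-0.015,0,0.008],0.4],[[0,0,0],[-0.03,0,0.015],0.4],[[0,0,0],[-0.03,0,0.015],0.4],[[0,0,0],[-0.03,0,0.015],0.4]]}}

```text
t: 32.52
eef_pos: [0.6177, -0.0002, 0.0356]
tcp_rot: [0.022, 0.972, -0.004, 0.233]
wrist_force: [-14.3, -1.8, 10.0]
opening: 0.0374
grip_force: 7.4
```

The force rose to 14 N exactly where the tin should meet the back stop. I'll retreat and check the result.

Request:
{"api": "play_rows", "payload": {"deltas": [[[0,0,0],[0.15,0,-0.08],0.4],[[0,0,0],[0.3,0,-0.16],0.4],[[0,0,0],[0.5,0,-0.26],0.4],[[0,0,0],[0.7,0,-0.36],0.4],[[0,0,0],[0.7,0,-0.36],0.4]]}}

```text
t: 32.93
eef_pos: [0.5544, 0.0027, 0.0365]
tcp_rot: [0.023, 0.972, -0.004, 0.233]
wrist_force: [-0.5, -0.6, 0.5]
opening: 0.0374
grip_force: 0.0
```

Request:
{"api": "play_rows", "payload": {"deltas": [[[0,0,0],[0.1,0,-0.95],0.4],[[0,0,0],[0.1,0,-0.95],0.4],[[0,0,0],[0.1,0,-0.95],0.4],[[0,0,0],[0.1,0,-0.95],0.4]]}}

```text
t: 33.27
eef_pos: [0.5178, 0.0028, 0.1038]
tcp_rot: [0.023, 0.971, -0.006, 0.237]
wrist_force: [0.2, 0.1, -0.5]
opening: 0.0368
grip_force: 0.0
```

Request:
{"api": "play_rows", "payload": {"deltas": [[[0,0,0],[0.5,0.9,-0.9],0.4],[[0,0,0],[0.5,0.9,-0.9],0.4],[[0,0,0],[0.5,0.9,-0.9],0.4],[[0,0,0],[0.5,0.9,-0.9],0.4],[[0,0,0],[0.5,0.9,-0.9],0.4]]}}

```text
t: 33.68
eef_pos: [0.4516, 0.0798, 0.1478]
tcp_rot: [0.021, 0.972, -0.004, 0.235]
wrist_force: [0.9, -0.4, -0.6]
opening: 0.0371
grip_force: 0.0
```

```bash
python3 - <<'E'
from h import *
t=eyes.read_camera("top"); cv2.imwrite("pics/t12.png",t); cv2.imwrite("pics/s12.png",eyes.read_camera("scene")); s=r.read_state(); print(s["t"],s["eef_pos"],s["wrist_force"].round(1))
c=cam("top"); H=np.array([.7152,-.0055])
# near rim arc: sample intensity along radial lines of a rim circle at z=.045
g=cv2.GaussianBlur(cv2.cvtColor(t,cv2.COLOR_BGR2GRAY),(0,0),.7).astype(float)
for a in (160,170,180,190,200):
    n=np.array([np.cos(np.radians(a)),np.sin(np.radians(a))]); rr=np.arange(.075,.106,.0015)
    P=np.c_[H+rr[:,None]*n,np.full(len(rr),.045)]; u=proj(c,P).astype(np.float32)
    v=cv2.remap(g.astype(np.float32),u[:,:1],u[:,1:],1).ravel(); print(a,v.astype(int).tolist())
print("bystanders: diff outside arm between first and last")
a=cv2.imread("pics/top0.png"); 
for nme,(x0,y0,x1,y1) in dict(mill=(325,318,350,345),bottles=(338,338,430,382),pen=(236,356,325,378),basket=(165,338,226,388),rack=(345,172,398,300)).items():
    print(nme,np.mean(np.abs(a[y0:y1,x0:x1].astype(int)-t[y0:y1,x0:x1])).round(1))
E
```

```text
33.7833 [0.45180402 0.07863892 0.14690748] [-0.3  0.   0.4]
160 [79, 87, 87, 87, 87, 87, 87, 84, 80, 74, 67, 59, 56, 58, 65, 72, 79, 88, 101, 117, 126]
170 [87, 88, 89, 88, 87, 87, 87, 89, 93, 96, 93, 77, 61, 56, 63, 80, 101, 119, 128, 131, 132]
180 [88, 87, 86, 83, 78, 70, 63, 64, 73, 88, 95, 80, 64, 53, 53, 60, 75, 93, 112, 125, 131]
190 [88, 92, 91, 90, 89, 87, 84, 81, 81, 86, 86, 76, 61, 53, 51, 55, 63, 76, 93, 111, 125]
200 [47, 62, 76, 81, 82, 78, 69, 60, 57, 58, 62, 59, 54, 51, 51, 53, 60, 67, 75, 83, 96]
bystanders: diff outside arm between first and last
mill 7.6
bottles 5.4
pen 9.7
basket 32.2
rack 18.6
```

```bash
python3 - <<'E'
from h import *
print(r.sign_off())
E
```

```text
the job is handed in; nothing more can be done
None
```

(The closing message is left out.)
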